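# Step off the batten stop with the gauge bar

### The job

Set the red sliding stop on the marking-out rail to three lengths of the yellow gauge bar: lay the bar on the bench along the rail in line with the stop buttons, with one end up against that of the blue fixed stop, then walk it end over end two lengths further, each time lifting the end nearer the blue stop up and over while the other end stays put on the bench as the pivot, and lowering it, not letting it fall, so that it lies where the last length ended. Slide the red stop up to the bar's far end without shoving the bar along, then press the bar fully home, flat, in the pair of spring clips on the sloping rack. Leave the stop where you set it and do not disturb the jug, hand drill and carpenter's square.

Things in the scene. Friction and masses are not known exactly. Their poses are not given: they have to be found in the camera images.
- bar_mid (a point): Centre (half-way up) of the loose gauge bar: flat steel 180 long x 30 wide x 8 mm thick, about 0.32 kg, yellow with bare steel ends. Axes: x along its length, y across its width, z through its thickness; no top or bottom, both ends alike. It lies flat on the bench at the start. Pinched lightly (3 to 6 N) across its width about 10 mm from one end, it swings freely between the fingers.
- bar_end_a (a point): Middle of the bar's end face at +x of the bar, 90 mm from bar_mid. Both end faces are rounded over (radius 4 mm across the thickness), so the bar tips up over them smoothly; rolling over one without slip it creeps about 4.6 mm onward in a full turn, unless drawn back.
- bar_end_b (a point): Middle of the bar's end face at -x of the bar, 90 mm from bar_mid.
- rail: Aluminium marking-out rail, fixed. Origin: on the bench (z = 0) at the foot of the blue fixed stop's measuring button, on the middle line where the bar is laid. x: along the rail away from the blue stop (the measuring direction, roughly world -y); y: from that line towards the rail (away from the robot); z up. The rail stands at y 62 to 90 mm, 22 mm high. Lengths end at x = 180, 360, 540 mm.
- fixed_face (a point): On the blue fixed stop, on the middle line, 10 mm above the bench: the measuring face, a round steel button (16 mm diameter) on the end of an adjusting screw; axes as the rail's. The blue plate that carries it stands 15 mm back (rail's x -27 to -15, y -22 to 63 mm, 28 mm high) and joins a block on the rail, 34 mm high.
- stop_face (a point): On the red sliding stop, on the middle line, 10 mm above the bench: its measuring face, a like button on a screw, turned towards the blue stop; axes as the rail's. Its plate stands 15 to 27 mm beyond this face (towards the rail's +x), y -22 to 63 mm, 28 mm high. The stop slides only along the rail, drags with about 3 N and stays where it is left.
- stop_knob (a point): Centre of the round upright black knob on the red stop's carriage, over the rail: 26 mm diameter, 34.5 to 64.5 mm above the bench; it does not turn. It lies 35 mm beyond stop_face along the rail's x and at y 76 mm. The carriage under it (40 x 34 mm) is 34.5 mm high.
- stop (a joint): Travel of the red stop towards the blue one, in m: stop_face is at 0.660 minus this value along the rail's x.
- clip_seat (a point): Where the bar's centre lies when fully home in the two spring clips of the plywood rack, about 88 mm above the bench. Axes: x along the bar's place (roughly world -y), y up the slope, z square out of the board, leaning 30 degrees from vertical towards the robot. The bar lies flat on pads, its thickness along z, its underside 14 mm above the board; the board is free for fingers between the clips.
- clip_a (a point): Middle of the clip at x = -60 mm from clip_seat (same axes): two sprung steel jaws, 14 mm wide along x, that grip the bar by the long edges of its 30 mm width. They flare open and reach 15.5 mm above this point along z. The bar goes in along -z and snaps past the jaws in the last 15 mm; both clips together take about 10 N.
- clip_b (a point): Middle of the other, like clip, at x = +60 mm from clip_seat. The rack's board is 310 mm along x and 130 mm up the slope, with a screwdriver and a pencil near its ends (115 mm and more from the middle).
- jug: White ceramic jug with a blue band, 112 mm diameter, 150 mm high, handle along its y; origin at the centre of its underside. Not to be disturbed.
- square_tip (a point): Tip of the 200 mm tongue of a flat steel carpenter's square, 5 mm thick; the tongue runs from here along its +x to the 300 mm blade, which lies along its +y. Not to be disturbed.
- drill_grip (a point): Back end of the wooden grip of a small hand drill with red gear wheel, lying down: from here it runs 330 mm along its +y to the bit, 43 mm high at the grip, 75 mm high at the crank knob. Not to be disturbed.
Mind the look-alikes: they are no part of the job. There is more than one size of the part that bears bar_mid; the job needs the smallest.

How it is judged (in metres and radians):
On the way, in this order (a step that is already met when the one before it is completed fails the run):
1. the bar lies along the rail on the middle line with one end against the fixed stop (within 8 mm) (x of bar_mid in the frame of rail between 0.082 and 0.098 m and y of bar_mid in the frame of rail between -0.018 and 0.018 m and angle between the x axis of bar_mid and the x axis of rail, either way round below 0.12 rad and height (world z) of bar_mid below 0.009 m and angle between the z axis of bar_mid and the z axis of rail, either way round below 0.06 rad), for 0.2 s.
2. it stands on the end that lay one length out, that end still there within 18 mm (((x of bar_end_a in the frame of rail between 0.162 and 0.198 m and y of bar_end_a in the frame of rail between -0.025 and 0.025 m and height (world z) of bar_end_a below 0.012 m and height (world z) of bar_end_b above 0.165 m) or (x of bar_end_b in the frame of rail between 0.162 and 0.198 m and y of bar_end_b in the frame of rail between -0.025 and 0.025 m and height (world z) of bar_end_b below 0.012 m and height (world z) of bar_end_a above 0.165 m))), for 0.05 s.
3. it lies flat in the second length, within 12 mm (x of bar_mid in the frame of rail between 0.258 and 0.282 m and y of bar_mid in the frame of rail between -0.018 and 0.018 m and angle between the x axis of bar_mid and the x axis of rail, either way round below 0.12 rad and height (world z) of bar_mid below 0.009 m and angle between the z axis of bar_mid and the z axis of rail, either way round below 0.06 rad), for 0.2 s.
4. it stands on the end that lay two lengths out (the other end this time), that end still there within 20 mm (((x of bar_end_a in the frame of rail between 0.34 and 0.38 m and y of bar_end_a in the frame of rail between -0.025 and 0.025 m and height (world z) of bar_end_a below 0.012 m and height (world z) of bar_end_b above 0.165 m) or (x of bar_end_b in the frame of rail between 0.34 and 0.38 m and y of bar_end_b in the frame of rail between -0.025 and 0.025 m and height (world z) of bar_end_b below 0.012 m and height (world z) of bar_end_a above 0.165 m))), for 0.05 s.
5. it lies flat in the third length, within 14 mm (x of bar_mid in the frame of rail between 0.436 and 0.464 m and y of bar_mid in the frame of rail between -0.018 and 0.018 m and angle between the x axis of bar_mid and the x axis of rail, either way round below 0.12 rad and height (world z) of bar_mid below 0.009 m and angle between the z axis of bar_mid and the z axis of rail, either way round below 0.06 rad), for 0.2 s.
6. the stop is up to the bar's far end (within 8 mm) at three lengths within 12 mm, the bar still lying in the third length (x of stop_face in the frame of rail between 0.528 and 0.552 m and x of bar_mid in the frame of rail between 0.434 and 0.466 m and y of bar_mid in the frame of rail between -0.018 and 0.018 m and angle between the x axis of bar_mid and the x axis of rail, either way round below 0.12 rad and height (world z) of bar_mid below 0.009 m and angle between the z axis of bar_mid and the z axis of rail, either way round below 0.06 rad and x of stop_face in the frame of bar_mid between -0.098 and 0.098 m), for 0.2 s.
At the end, for the whole second after the job is handed in: The bar rests fully home in both spring clips: its centre within 3 mm of its seat square to the board, 4 mm up the slope and 20 mm along it, flat and in line with the clips within 3 degrees, and still. The red stop's face stands three bar lengths (540 mm) from the blue stop's face, within 12 mm (x of stop_face in the frame of rail between 0.528 and 0.552 m and z of bar_mid in the frame of clip_seat between -0.003 and 0.003 m and y of bar_mid in the frame of clip_seat between -0.004 and 0.004 m and x of bar_mid in the frame of clip_seat between -0.02 and 0.02 m and angle between the x axis of bar_mid and the x axis of clip_seat, either way round below 0.06 rad and angle between the z axis of bar_mid and the z axis of clip_seat, either way round below 0.08 rad and linear speed of bar below 0.02 m/s); the robot touches nothing.
It fails at once if the white jug is disturbed (moved by more than 20 mm) (distance of jug from where it was at the start of the episode above 0.02 m).
It fails at once if the carpenter's square is disturbed (moved by more than 20 mm) (distance of square_tip from where it was at the start of the episode above 0.02 m).
It fails at once if the hand drill is disturbed (moved by more than 20 mm) (distance of drill_grip from where it was at the start of the episode above 0.02 m).
It fails at once if the bar is let fall over on the bench (turning faster than 9 rad/s as it comes down) (angular speed of bar above 9 rad/s and height (world z) of bar_mid below 0.05 m).
It also fails if it takes over 72 s, if anything falls off the work surface, if the arm or the gripper's body presses on something with over 40 N, if the wrist force passes 120 N, or if a joint passes its speed limit or range.

### The arm

A 6-joint arm with a two-finger parallel gripper is mounted at the origin on the work surface. World frame = base frame: x ahead of the robot, y to its left, z up, the work surface at z = 0. Lengths are in m, angles in degrees, forces in N, time in s.
With the tool pointing down it reaches from about 0.35 to 0.925 m from the base axis. Payload 6.4 kg.
Tool frame: the origin (TCP) lies on the centre line of the jaws, within the pads' length; the fingertips stand 11 mm ahead of it and the grasp point (between the pads) lies 8 mm behind it; z points along the fingers, y is the line along which they close (so a half turn about z gives the same grasp; the last joint's range is limited). The gripper opens to 85 mm and grips with 20 to 120 N. Pads are 22 mm wide; open, the fingers measure 114 mm over their backs; the gripper's body (76 mm by 85 mm) begins 54 mm behind the grasp point. The pads swing forward as they close: fully open they stand 13 mm farther back than shut.
Start: joints at [66.744, 14.043, 89.255, -0, 76.702, -9.975], TCP at [0.149, 0.633, 0.242] pointing down, gripper open.
Joint ranges: [-179.41, 179.41], [-58.25, 129.5], [7.25, 145.43], [-54.29, 234.29], [11.92, 165.04], [-157.13, 157.13]. Speed limits (degrees/s): [147.25, 147.25, 180, 180, 180, 180].

### API

Orientations are given as a 3x3 rotation matrix whose columns are the frame's x, y, z axes.
In Python, from workcell import * gives the robot as it stands.
- The arm moves only by the tool move_arm, never from a script. Its argument "motion" is a list of rows, each a list of 7 numbers: the turn, a rotation vector about the world's x, y, z in units of 0.5 rad (1.0 is 0.5 rad), then the shift along the world's x, y, z in units of 25 mm (1.0 is 25 mm), then the opening, from 0 (shut) to 1 (fully open). A call has exactly 8 rows; each row shifts and turns the commanded pose from where the row before left it; what a row does not reach is not made up. A row lasts 1/10 s, in which the tool goes at most 50 mm and 8.59 degrees, less where a joint would pass 70% of its speed; a pose out of reach is approached as far as the arm can. A call with a number of a shift or a turn outside -1 to 1 is refused whole. A call with a gripper value outside its range is refused whole. The fingers move at their own pace and stop on an object; the grip force is fixed at half the most. Time passes only in rows, so rows that do not move let the fingers close, or fill a call up. It gives the time, the measured TCP pose, the force, the opening and the grip force at its end, in the units of the state.
- sense(): the state, without advancing time (a new reading comes with each control period).
- camera(name): name is "scene" or "top" or "wrist"; returns the picture (420x560x3 uint8, red, green, blue); there is no depth.
- calibration(name): a dict with "fx", "fy", "cx", "cy" (pixels), "R" (3x3) and "t" (3): a world point X has camera coordinates R X + t. Camera axes: x right, y down, z forward; pixel columns grow to the right and rows downward; lengths in m; the calibration is good to about 2 mm. A picture is of the moment at which its call begins: read the wrist's pose just before it. calibration takes no time and is no camera call; for the wrist camera it gives the pose at the moment of the call.
- close_job(): hands the job in; it is judged then, once.
The state is a dict: "time": time; "joint_positions": joint angles; "qd": joint speeds; "joint_efforts": joint torques, N m; "position": TCP position; "ee_rot": TCP orientation; "ft_force": force on the tool from outside, world axes, zero at the start; "torque": the same for the moment, N m; "grip_width": finger opening in m; "grip_force": force on a finger pad.
Only numpy, scipy, OpenCV 4.12 (cv2) and the standard library are available. Lean on these libraries where they do the work, as an engineer would, in place of code of your own. Each camera call takes 0.05 s, during which the arm holds its last target. There are 200 camera calls.

## Working session

There is one attempt and no reset: what is moved stays moved. The work goes in short steps, Python scripts to look and compute and a tool call to move; the robot and the scene stay as the last step left them, time stands still between calls to the robot, and variables do not carry over. Pictures are saved under pics/ and viewed, at most 10 in all, crops included, and the job is handed in when it is done.

Besides the shell and the picture viewer there is one more tool, called after "Call:" in YAML: its name, and indented under it one key for each argument. move_arm: Moves the arm, as the interface text tells. Its arguments: {"type":"object","properties":{"motion":{"type":"array","items":{"type":"array","items":{"type":"number","minimum":-1,"maximum":1}}}},"required":["motion"]}

```bash
ls; mkdir -p pics; python3 - <<'E'
from workcell import *
import cv2,numpy as np
s=sense();print({k:np.round(v,3).tolist() for k,v in s.items()})
for n in("scene","top"):
    im=camera(n);cv2.imwrite(f"pics/{n}0.png",im[:,:,::-1])
    c=calibration(n);print(n,c)
E
```

```text
pics
{'time': 0.0, 'joint_positions': [66.744, 14.084, 89.324, 0.0, 76.702, -9.976], 'qd': [-0.071, 0.15, 0.021, 0.048, 0.175, -0.035], 'joint_efforts': [0.002, -42.951, -32.613, -0.0, 0.005, 0.0], 'position': [0.149, 0.632, 0.241], 'ee_rot': [[-0.973, 0.23, -0.001], [0.23, 0.973, -0.002], [0.0, -0.002, -1.0]], 'ft_force': [0.773, 0.494, -0.113], 'torque': [0.023, -0.021, 0.011], 'grip_force': 0.0, 'grip_width': 0.085}
scene {'fx': 435.648967880999, 'fy': 435.648967880999, 'cx': 275.9876207589296, 'cy': 209.6096625112374, 'R': array([[ 0.53483063,  0.84494389, -0.00510123],
       [ 0.69138597, -0.44108655, -0.57221333],
       [-0.48573824,  0.3025103 , -0.82008895]]), 't': array([-0.26135602, -0.2846053 ,  1.7543319 ])}
top {'fx': 415.43066276960036, 'fy': 415.43066276960036, 'cx': 276.539298448455, 'cy': 211.70148053798172, 'R': array([[ 0.01779582, -0.9998176 , -0.00693313],
       [-0.98341066, -0.016251  , -0.18066374],
       [ 0.18051811,  0.01003317, -0.98352049]]), 't': array([0.01385144, 0.490407  , 1.26914328])}
```

View pics/top0.png

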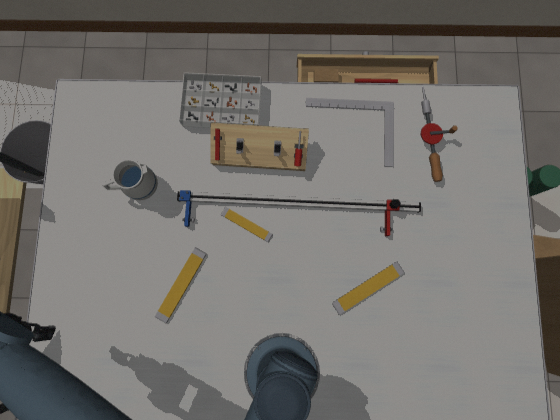

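View pics/scene0.png

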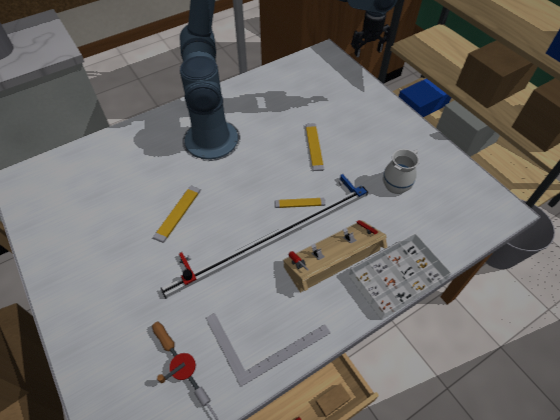

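Three yellow bars: top picture (247,225) about 52 px long, (182,285) and (368,288) both about 80 px. The short one at (247,225) fits the smallest bar. The blue stop is at (187,205), the red stop at (390,215) and the rack at (260,147). The jug is at (133,180), the square at (370,120) and the drill at (433,140). Next I'll confirm the bar in an enlarged crop and measure.

```bash
cat > h.py <<'E'
from workcell import *
import cv2,numpy as np
def ray(c,p):
    d=c["R"].T@np.array([(p[0]-c["cx"])/c["fx"],(p[1]-c["cy"])/c["fy"],1.]);return -c["R"].T@c["t"],d
def onplane(c,p,z):
    o,d=ray(c,p);return o+d*(z-o[2])/d[2]
def proj(c,X):
    q=c["R"]@np.asarray(X,float)+c["t"];return np.array([c["fx"]*q[0]/q[2]+c["cx"],c["fy"]*q[1]/q[2]+c["cy"]])
def tri(c1,p1,c2,p2):
    o1,d1=ray(c1,p1);o2,d2=ray(c2,p2)
    s=np.linalg.lstsq(np.c_[d1,-d2],o2-o1,rcond=None)[0];a=o1+d1*s[0];b=o2+d2*s[1]
    return (a+b)/2,np.linalg.norm(a-b)
def blobs(im,lo,hi,amin=20):
    h=cv2.cvtColor(im,cv2.COLOR_RGB2HSV);m=cv2.inRange(h,lo,hi)
    n,l,st,ce=cv2.connectedComponentsWithStats(m)
    return [(st[i],ce[i],(l==i).astype(np.uint8)) for i in range(1,n) if st[i][4]>=amin]
Y=((18,120,90),(32,255,255));B=((105,130,40),(122,255,255));RD=((0,170,60),(6,255,255))
def rectw(c,m,z):
    ys,xs=np.nonzero(m);pts=np.float32([onplane(c,(x,y),z)[:2] for x,y in zip(xs,ys)])
    r=cv2.minAreaRect(pts);return np.round(r[0],4),np.round(r[1],4),round(r[2],2),
E
python3 - <<'E'
from h import *
for n in("top","scene"):
    im=cv2.imread(f"pics/{n}0.png")[:,:,::-1].copy();c=calibration(n)
    for k,q,z in(("Y",Y,.008),("B",B,.028),("R",RD,.028)):
        for st,ce,m in blobs(im,*q):
            print(n,k,st,np.round(ce,1),*rectw(c,m,z))
print({k:np.round(v,3).tolist() for k,v in calibration("wrist").items()})
im=cv2.imread("pics/top0.png")
a=cv2.resize(im[110:260,160:440],None,fx=2.8,fy=2.8,interpolation=cv2.INTER_CUBIC);cv2.imwrite("pics/c1.png",a[:600,:800])
E
```

```text
top Y [225 209  43  31 411] [246.2 224.1] [0.4549 0.1208] [0.1484 0.0292] 60.86
top Y [158 254  45  64 872] [180. 285.] [0.2582 0.3221] [0.0419 0.2056] 62.29
top Y [338 265  61  46 893] [368.1 287.5] [ 0.2601 -0.27  ] [0.042  0.2056] 32.76
top B [180 191  11  35 182] [186.  204.6] [0.501 0.317] [0.1123 0.0324] 3.18
top R [355  79  43   4 114] [375.5  80.5] [ 0.9515 -0.3071] [0.011  0.1425] 0.81
top R [421 124  22  20 280] [430.9 133.6] [ 0.7649 -0.4858] [0.065  0.0694] 45.7
top R [215 130   5  30  97] [217.  145.1] [0.716  0.2226] [0.1005 0.0122] 0.06
top R [295 149   7  17  98] [297.7 157.1] [ 0.6769 -0.0447] [0.0548 0.0197] 0.41
top R [386 201   7  35 118] [388. 218.] [ 0.479  -0.3357] [0.0174 0.1109] 85.0
scene Y [306 127  17  39 408] [313.9 145.8] [0.2563 0.3239] [0.0416 0.205 ] 62.23
scene Y [157 189  41  48 609] [177.  212.7] [ 0.2591 -0.2663] [0.0447 0.2057] 32.86
scene Y [279 198  42   9 291] [299.7 201.9] [0.4556 0.1215] [0.1475 0.0311] 61.0
scene B [546  30  14  32 229] [554.9  47.6] [0.346  1.6377] [0.0563 0.257 ] 37.33
scene B [ 399   79   52   38 1129] [424.5  96.9] [0.2944 0.8706] [0.1708 0.1826] 0.3
scene B [341 175  26  22 165] [352.8 186.6] [0.5059 0.3105] [0.1118 0.041 ] 16.21
scene R [357 221  20  13  69] [367.3 226.8] [0.6761 0.2475] [0.0737 0.0135] 17.59
scene R [180 253  16  31 112] [186.8 270. ] [ 0.4824 -0.3465] [0.0383 0.1103] 87.76
scene R [289 252  12  11  68] [294.1 256.8] [ 0.6408 -0.0263] [0.041 0.022] 12.56
scene R [170 354  25  26 449] [182.8 365.9] [ 0.7598 -0.4822] [0.0669 0.0695] 63.82
{'fx': 299.143, 'fy': 299.143, 'cx': 275.693, 'cy': 208.507, 'R': [[0.23, 0.973, -0.002], [0.925, -0.218, 0.311], [0.303, -0.073, -0.95]], 't': [-0.649, -0.041, 0.38]}
```

View pics/c1.png

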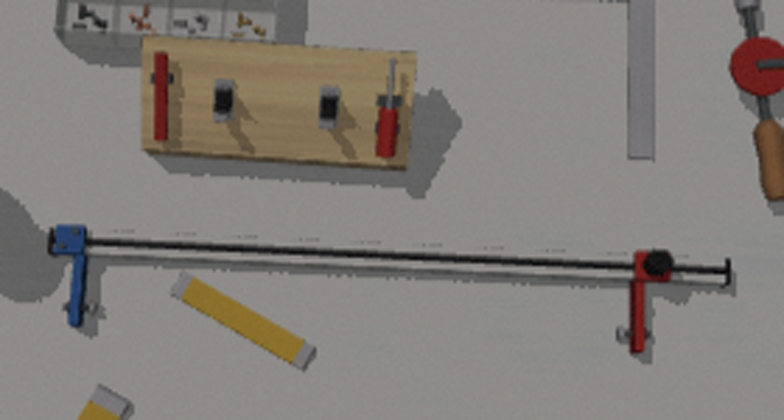

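The crop confirms the short bar at top pixel (247,225). Its yellow part is 148 mm plus two 16 mm steel ends, which makes 180 mm; the other two have 205 mm of yellow. I'll move to a closer look.

Call:
move_arm:
  motion:
    - [0, 0, -0.154, 0.51, -0.803, 0, 1]
    - [0, 0, -0.154, 0.51, -0.803, 0, 1]
    - [0, 0, -0.154, 0.51, -0.803, 0, 1]
    - [0, 0, -0.154, 0.51, -0.803, 0, 1]
    - [0, 0, -0.154, 0.51, -0.803, 0, 1]
    - [0, 0, -0.154, 0.51, -0.803, 0, 1]
    - [0, 0, -0.154, 0.51, -0.803, 0, 1]
    - [0, 0, -0.154, 0.51, -0.803, 0, 1]

```text
time: 0.9
position: [0.2515, 0.4709, 0.2418]
ee_rot: [[-0.659, 0.752, -0.001], [0.752, 0.659, -0.001], [-0.0, -0.001, -1.0]]
ft_force: [-0.5, -0.3, -0.2]
grip_width: 0.0855
grip_force: 0.0
```

Call:
move_arm:
  motion:
    - [0, 0, -0.154, 0.51, -0.803, 0, 1]
    - [0, 0, -0.154, 0.51, -0.803, 0, 1]
    - [0, 0, -0.154, 0.51, -0.803, 0, 1]
    - [0, 0, -0.154, 0.51, -0.803, 0, 1]
    - [0, 0, -0.154, 0.51, -0.803, 0, 1]
    - [0, 0, -0.154, 0.51, -0.803, 0, 1]
    - [0, 0, -0.154, 0.51, -0.803, 0, 1]
    - [0, 0, -0.154, 0.51, -0.803, 0, 1]

```text
time: 1.7
position: [0.3534, 0.3104, 0.2419]
ee_rot: [[-0.104, 0.995, -0.001], [0.995, 0.104, -0.0], [-0.0, -0.001, -1.0]]
ft_force: [0.7, -0.3, 0.1]
grip_width: 0.0853
grip_force: 0.0
```

Call:
move_arm:
  motion:
    - [0, 0, -0.154, 0.51, -0.803, 0, 1]
    - [0, 0, -0.154, 0.51, -0.803, 0, 1]
    - [0, 0, -0.154, 0.51, -0.803, 0, 1]
    - [0, 0, -0.154, 0.51, -0.803, 0, 1]
    - [0, 0, -0.154, 0.51, -0.803, 0, 1]
    - [0, 0, -0.154, 0.51, -0.803, 0, 1]
    - [0, 0, -0.154, 0.51, -0.803, 0, 0.6]
    - [0, 0, -0.154, 0.51, -0.803, 0, 0.6]

```text
time: 2.5
position: [0.4555, 0.1499, 0.2419]
ee_rot: [[0.49, 0.872, -0.001], [0.872, -0.49, -0.0], [-0.0, -0.001, -1.0]]
ft_force: [0.4, 0.5, 0.8]
grip_width: 0.0591
grip_force: 0.0
```

```bash
python3 - <<'E'
from h import *
import pickle
im=camera("wrist");c=calibration("wrist");s=sense()
cv2.imwrite("pics/w1.png",im[:,:,::-1]);pickle.dump((im,c),open("w1.pkl","wb"))
print(s["position"],s["ee_rot"],s["joint_positions"],s["ft_force"],s["grip_width"])
for st,ce,m in blobs(im,*Y): print(st,rectw(c,m,.008))
for st,ce,m in blobs(im,*B): print("B",st,rectw(c,m,.028))
E
```

```text
[0.45703601 0.1476912  0.24207094] [[ 4.94074174e-01  8.69419550e-01  5.97600845e-04]
 [ 8.69418866e-01 -4.94072569e-01 -1.76980482e-03]
 [-1.24344473e-03  1.39398031e-03 -9.99998255e-01]] [ 4.40403162e+00 -9.42953094e+00  1.13484959e+02 -1.06946043e-01
  7.59182427e+01  3.40387228e+01] [ 0.93814955 -1.8651524  -0.06402683] 0.051970987509506614
[   0  112  148   41 5336] (array([0.2716, 0.3151]), array([0.0423, 0.1797]), 62.04)
[ 275  137   25  114 2678] (array([0.4573, 0.1184]), array([0.1489, 0.0297]), 60.47)
B [ 188    0   97   58 1246] (array([0.5016, 0.3088]), array([0.1072, 0.0159]), 1.59)
```

View pics/w1.png

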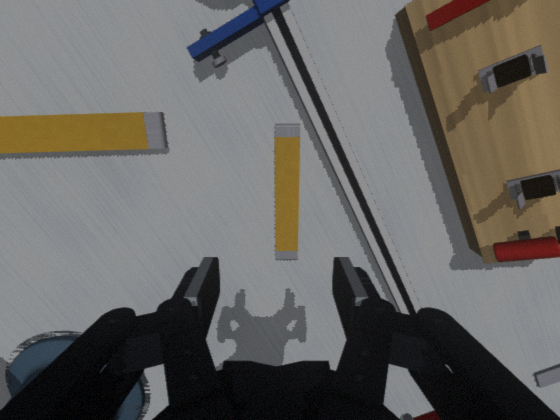

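The wrist picture shows the short bar at (287,190), upright in the image. The blue stop plate is at (188–285,0–58) with its button at about (218,58). The rail's dark slot runs from (270,0) to (410,310), and the clips are at (515,70) and (535,187). Next I'll fit the rail frame.

```bash
python3 - <<'E'
from h import *
import pickle
im,c=pickle.load(open("w1.pkl","rb"))
def slot(im,c,P,Q,z,step=60,half=12):
    g=cv2.cvtColor(im,cv2.COLOR_RGB2GRAY).astype(float);pts=[]
    P=np.array(P,float);Q=np.array(Q,float);n=np.array([-(Q-P)[1],(Q-P)[0]]);n/=np.linalg.norm(n)
    for t in np.linspace(0,1,step):
        b=P+(Q-P)*t;k=np.arange(-half,half+.1,.5);xy=(b+k[:,None]*n).astype(np.float32)
        v=cv2.remap(g.astype(np.float32),xy[:,0].reshape(1,-1),xy[:,1].reshape(1,-1),1)[0]
        w=np.clip(70-v,0,None)
        if w.sum()>20: pts.append(onplane(c,b+n*(w@k)/w.sum(),z)[:2])
    vx,vy,x0,y0=cv2.fitLine(np.float32(pts),cv2.DIST_HUBER,0,.001,.001).ravel()
    return np.degrees(np.arctan(vx/vy)), x0+vx/vy*(0.3-y0), x0+vx/vy*(-.2-y0),len(pts)
print("wrist",slot(im,c,(280,22),(395,270),.022))
for n,P,Q,h in(("top",(193,196),(384,205),4),("scene",(346,200),(200,272),4)):
    i=cv2.imread(f"pics/{n}0.png")[:,:,::-1].copy();print(n,slot(i,calibration(n),P,Q,.022,half=h))
t=calibration("top");s=calibration("scene")
for z in(.010,):print("button w",onplane(c,(222,64),z))
a=cv2.resize(im[0:150,150:350],None,fx=4,fy=4,interpolation=cv2.INTER_CUBIC);cv2.imwrite("pics/c2.png",a[:600,:800])
# clip positions: dark gap centre
for p in((515,70),(537,187)):
    print("clip w",onplane(c,p,.088))
for p in((160+224/2.8,110+100/2.8),(160+329/2.8,110+107/2.8)):print("clip top",onplane(t,p,.088))
E
```

```text
wrist (np.float32(1.9870428), np.float32(0.54459006), np.float32(0.5272429), 60)
top (np.float32(1.7300774), np.float32(0.5412989), np.float32(0.52619654), 60)
scene (np.float32(1.7426997), np.float32(0.54153806), np.float32(0.52632546), 60)
button w [0.46944425 0.28778207 0.01      ]
clip w [0.69514367 0.14231888 0.088     ]
clip w [0.68501947 0.0272409  0.088     ]
clip top [0.69159361 0.14069469 0.088     ]
clip top [0.68517434 0.0224173  0.088     ]
```

View pics/c2.png

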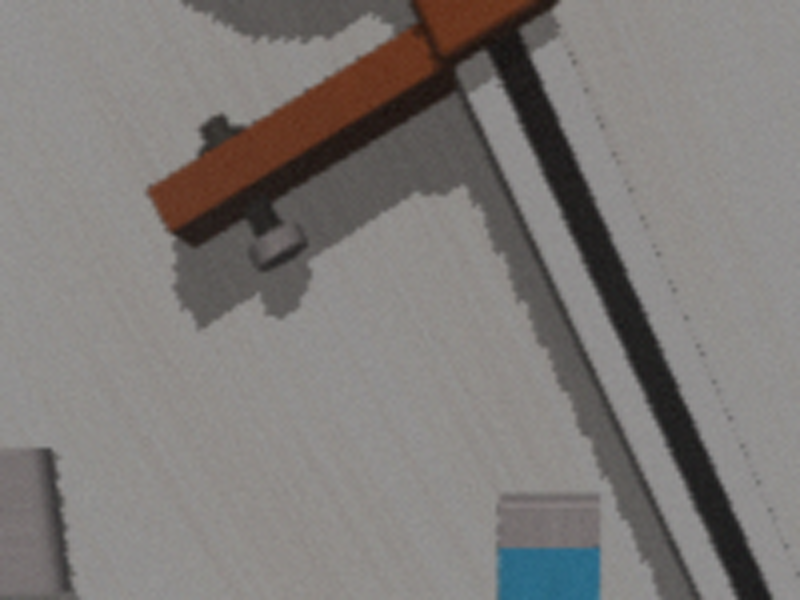

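Button front face is at about crop (283,258), giving roughly (0.469, 0.287) in the wrist-camera frame. The middle line is 76 mm from the slot, which agrees. Now I'll go down on the bar.

Call:
move_arm:
  motion:
    - [0, 0, 0, 0, -0.155, -1, 0.6]
    - [0, 0, 0, 0, -0.155, -1, 0.6]
    - [0, 0, 0, 0, -0.155, -1, 0.6]
    - [0, 0, 0, 0, -0.155, -1, 0.6]
    - [0, 0, 0, 0, -0.155, -1, 0.6]
    - [0, 0, 0, 0, -0.155, -1, 0.6]
    - [0, 0, 0, 0, -0.155, -1, 0.6]
    - [0, 0, 0, 0, -0.155, -1, 0.6]

```text
time: 3.35
position: [0.4549, 0.1199, 0.0411]
ee_rot: [[0.487, 0.874, -0.0], [0.874, -0.487, 0.0], [-0.0, -0.0, -1.0]]
ft_force: [0.1, -0.8, 0.4]
grip_width: 0.0514
grip_force: 0.0
```

Call:
move_arm:
  motion:
    - [0, 0, 0, 0, 0, -0.5, 0.6]
    - [0, 0, 0, 0, 0, -0.4, 0.6]
    - [0, 0, 0, 0, 0, -0.35, 0.6]
    - [0, 0, 0, 0, 0, 0, 0.3]
    - [0, 0, 0, 0, 0, 0, 0.3]
    - [0, 0, 0, 0, 0, 0, 0.3]
    - [0, 0, 0, 0, 0, 0, 0.3]
    - [0, 0, 0, 0, 0, 0, 0.3]

```text
time: 4.15
position: [0.4557, 0.12, 0.0115]
ee_rot: [[0.487, 0.873, 0.001], [0.873, -0.487, 0.0], [0.001, 0.001, -1.0]]
ft_force: [0.1, 0.6, -0.9]
grip_width: 0.0281
grip_force: 59.7
```

Call:
move_arm:
  motion:
    - [0, 0, 0, 0, 0, 1, 0.3]
    - [0, 0, 0.16, 0.05, 0.48, 0, 0.3]
    - [0, 0, 0.16, 0.05, 0.48, 0, 0.3]
    - [0, 0, 0.16, 0.05, 0.48, 0, 0.3]
    - [0, 0, 0.16, 0.05, 0.48, 0, 0.3]
    - [0, 0, 0.16, 0.05, 0.45, 0, 0.3]
    - [0, 0, 0.16, 0.05, 0.45, 0, 0.3]
    - [0, 0, 0, 0, 0, -0.8, 0.3]

```text
time: 4.95
position: [0.4652, 0.1917, 0.018]
ee_rot: [[0.026, 1.0, 0.006], [1.0, -0.026, 0.001], [0.001, 0.006, -1.0]]
ft_force: [0.7, 0.1, -4.1]
grip_width: 0.0278
grip_force: 60.6
```

```bash
python3 - <<'E'
from h import *
im=camera("wrist");c=calibration("wrist");s=sense()
cv2.imwrite("pics/w2.png",im[:,:,::-1])
print(s["position"],s["ee_rot"],s["ft_force"],s["grip_width"],s["grip_force"])
for n in("top","scene"):
    i=camera(n);cv2.imwrite(f"pics/{n}2.png",i[:,:,::-1])
    for st,ce,m in blobs(i,*Y): print(n,st,rectw(calibration(n),m,.012))
    for st,ce,m in blobs(i,*B): print(n,"B",st,rectw(calibration(n),m,.028))
E
```

```text
[0.46143932 0.19049025 0.01364781] [[ 2.79272044e-02  9.99607159e-01 -2.36619837e-03]
 [ 9.99609790e-01 -2.79284996e-02 -5.16099126e-04]
 [-5.81980751e-04 -2.35086185e-03 -9.99997067e-01]] [-2.98956835 -2.21205044 -4.615773  ] 0.027716761539946167 60.532944202423096
top [237 218  11  10 100] (array([0.4588, 0.1335]), array([0.0294, 0.0328]), 0.96)
top [158 262  29  56 527] (array([0.2434, 0.3288]), array([0.0419, 0.1715]), 62.29)
top [338 265  61  46 893] (array([ 0.26  , -0.2692]), array([0.0419, 0.205 ]), 32.76)
top B [180 191  11  12  81] (array([0.5382, 0.3196]), array([0.0364, 0.0327]), 0.93)
top B [185 204   2  22  28] (array([0.4794, 0.314 ]), array([0.0683, 0.0032]), 3.28)
scene [306 127  12  12  90] (array([0.197 , 0.3618]), array([0.0367, 0.0666]), 75.19)
scene [327 184   9   7  35] (array([0.4651, 0.2545]), array([0.0203, 0.0316]), 84.91)
scene [157 189  41  48 609] (array([ 0.262 , -0.2668]), array([0.0445, 0.2051]), 32.86)
scene [298 191  19  16 137] (array([0.4608, 0.1569]), array([0.0311, 0.0814]), 1.55)
scene B [546  30  14  32 229] (array([0.346 , 1.6377]), array([0.0563, 0.257 ]), 37.33)
scene B [ 399   79   52   38 1129] (array([0.2944, 0.8706]), array([0.1708, 0.1826]), 0.3)
scene B [341 175  26  22 166] (array([0.5059, 0.3105]), array([0.1118, 0.041 ]), 16.21)
```

View pics/w2.png

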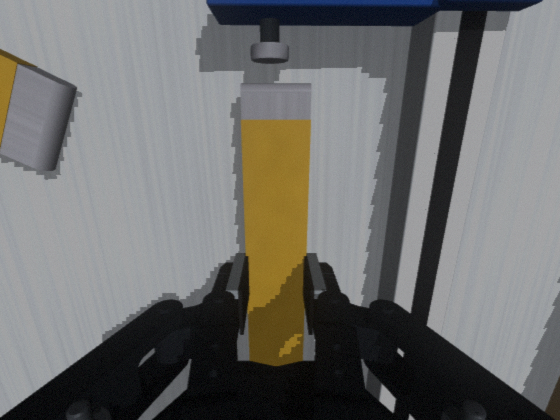

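The wrist picture shows the bar in line with the rail, its end at (276,84). The button face is at (270,62), a gap of roughly 6–9 mm, and the bar is about 2 mm to the rail side. Next I'll lower it and close the gap gently.

Call:
move_arm:
  motion:
    - [0, 0, 0, -0.08, 0.1, -0.08, 0.3]
    - [0, 0, 0, 0, 0.1, -0.08, 0.3]
    - [0, 0, 0, 0, 0.04, 0, 0.3]
    - [0, 0, 0, 0, 0.03, 0, 0.3]
    - [0, 0, 0, 0, 0.02, 0, 0.3]
    - [0, 0, 0, 0, 0, 0, 0.3]
    - [0, 0, 0, 0, 0, 0, 0.3]
    - [0, 0, 0, 0, 0, 0, 0.3]

```text
time: 5.9
position: [0.4609, 0.1975, 0.0121]
ee_rot: [[0.029, 1.0, 0.0], [1.0, -0.029, 0.0], [0.0, 0.0, -1.0]]
ft_force: [0.1, -0.2, -3.2]
grip_width: 0.0281
grip_force: 60.6
```

```bash
python3 - <<'E'
from h import *
im=camera("wrist");c=calibration("wrist");s=sense()
print(s["position"],s["ft_force"])
cv2.imwrite("pics/w3.png",cv2.resize(im[0:150,170:370],None,fx=3,fy=3)[:,:,::-1])
for v in(62,66,70,84): print(v,onplane(c,(272,v),.008),onplane(c,(272,v),.018))
g=cv2.cvtColor(im,cv2.COLOR_RGB2GRAY);print(g[30:110:2,272])
E
```

```text
[0.46083874 0.1975283  0.01204874] [-0.47162507 -0.08565341 -2.83608934]
62 [0.46276119 0.29600836 0.008     ] [0.46284391 0.29462108 0.018     ]
66 [0.46271188 0.2945103  0.008     ] [0.46279823 0.29323329 0.018     ]
70 [0.46266219 0.29300081 0.008     ] [0.4627522  0.29183491 0.018     ]
84 [0.46248525 0.28762556 0.008     ] [0.46258829 0.28685534 0.018     ]
[ 28  26  33  28  32  25  31  33  30  34  26  31  35  97 105  99  99 105
 108 110 106  45  44  94  97  98  94  62  71  72  88 123 125 128 125 124
 124 127 125 126]
```

View pics/w3.png

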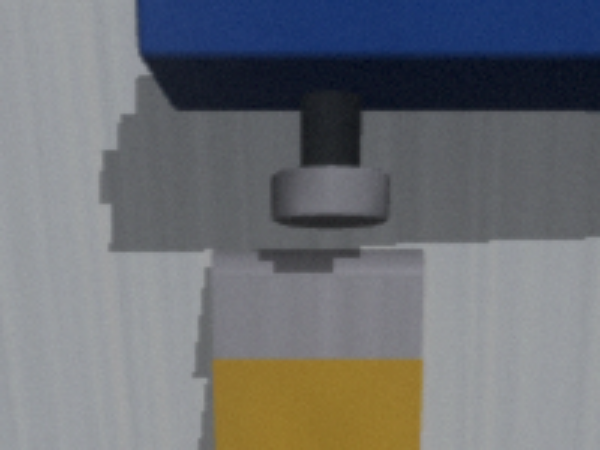

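Call:
move_arm:
  motion:
    - [0, 0, 0, 0, 0.04, 0, 0.3]
    - [0, 0, 0, 0, 0.04, 0, 0.3]
    - [0, 0, 0, 0, 0.02, 0, 0.3]
    - [0, 0, 0, 0, 0, 0, 0.3]
    - [0, 0, 0, 0, 0, 0, 0.5]
    - [0, 0, 0, 0, 0, 0, 0.5]
    - [0, 0, 0, 0, 0, 0, 0.5]
    - [0, 0, 0, 0, 0, 0, 0.5]

```text
time: 6.75
position: [0.4612, 0.2001, 0.0124]
ee_rot: [[0.029, 1.0, 0.001], [1.0, -0.029, 0.0], [0.0, 0.001, -1.0]]
ft_force: [-0.7, 0.6, -0.1]
grip_width: 0.0426
grip_force: 0.0
```

Call:
move_arm:
  motion:
    - [0, 0, 0, 0.02, 0.8, 0, 0.5]
    - [0, 0, 0, 0.02, 0.8, 0, 0.5]
    - [0, 0, 0, 0.02, 0.8, 0, 0.5]
    - [0, 0, 0, 0.02, 0.8, 0, 0.5]
    - [0, 0, 0, 0, 0, -0.04, 0.37]
    - [0, 0, 0, 0, 0, 0, 0.36]
    - [0, 0, 0, 0, 0, 0, 0.35]
    - [0, 0, 0, 0, 0, 0, 0.35]

```text
time: 7.55
position: [0.4628, 0.2795, 0.0109]
ee_rot: [[0.03, 1.0, -0.0], [1.0, -0.03, 0.0], [0.0, -0.0, -1.0]]
ft_force: [0.6, 1.3, -0.8]
grip_width: 0.0298
grip_force: 2.2
```

```bash
python3 - <<'E'
from h import *
im=camera("wrist");c=calibration("wrist");s=sense()
print(s["position"],s["ft_force"],s["grip_force"],s["grip_width"])
cv2.imwrite("pics/w4.png",im[:,:,::-1])
for n in ("top","scene"):
    i=camera(n)
    for st,ce,m in blobs(i,*Y): print(n,st,rectw(calibration(n),m,.008))
E
```

```text
[0.46280993 0.2795279  0.01095505] [-0.89185379  1.54371445 -0.98856267] 2.1885365110802013 0.029787601908155412
top [206 217  39  11 339] (array([0.4605, 0.1892]), array([0.1256, 0.0303]), 87.92)
top [338 265  61  46 893] (array([ 0.2601, -0.27  ]), array([0.042 , 0.2056]), 32.76)
scene [306 127  17  39 383] (array([0.2562, 0.324 ]), array([0.0416, 0.2047]), 62.23)
scene [300 183  37  23 277] (array([0.4622, 0.2009]), array([0.1477, 0.034 ]), 88.85)
scene [157 189  41  48 609] (array([ 0.2591, -0.2663]), array([0.0447, 0.2057]), 32.86)
```

The light pinch works: opening 0.35 gives 2.2 N. The bar is against the stop (top and scene rects at about 88°). Next I'll compute the walking arc.

```bash
cat > arc.py <<'E'
import numpy as np,sys
L,c0,c1,bias,zend,n=map(float,sys.argv[1:7]);n=int(n)
d=np.array([-.0311,-.9995])
th=np.linspace(0,np.pi,n+1)
px=c0+(c1-c0)*th/np.pi-L*np.cos(th);pz=L*np.sin(th)-bias*np.sin(th)+zend*th/np.pi
D=np.c_[np.outer(np.diff(px),d),np.diff(pz)]/25
out=np.round(np.cumsum(D,0),2);out=np.diff(np.vstack([[0,0,0],out]),axis=0).round(2)+0
for i in range(0,n,8):print([[0,0,0,*map(float,r)] for r in out[i:i+8]])
E
python3 arc.py 165.4 176 184 0.8 0 32
```

```text
[[0, 0, 0, 0.0, -0.04, 0.65], [0, 0, 0, 0.0, -0.11, 0.63], [0, 0, 0, -0.01, -0.16, 0.63], [0, 0, 0, -0.01, -0.23, 0.61], [0, 0, 0, -0.01, -0.29, 0.58], [0, 0, 0, -0.01, -0.34, 0.56], [0, 0, 0, -0.01, -0.4, 0.52], [0, 0, 0, -0.01, -0.45, 0.48]]
[[0, 0, 0, -0.02, -0.49, 0.43], [0, 0, 0, -0.01, -0.53, 0.38], [0, 0, 0, -0.02, -0.57, 0.34], [0, 0, 0, -0.02, -0.59, 0.27], [0, 0, 0, -0.02, -0.62, 0.22], [0, 0, 0, -0.02, -0.64, 0.16], [0, 0, 0, -0.02, -0.65, 0.09], [0, 0, 0, -0.02, -0.66, 0.03]]
[[0, 0, 0, -0.02, -0.66, -0.03], [0, 0, 0, -0.02, -0.65, -0.09], [0, 0, 0, -0.02, -0.64, -0.16], [0, 0, 0, -0.02, -0.62, -0.22], [0, 0, 0, -0.02, -0.6, -0.27], [0, 0, 0, -0.02, -0.57, -0.34], [0, 0, 0, -0.01, -0.53, -0.38], [0, 0, 0, -0.02, -0.49, -0.43]]
[[0, 0, 0, -0.01, -0.44, -0.48], [0, 0, 0, -0.01, -0.4, -0.52], [0, 0, 0, -0.02, -0.34, -0.56], [0, 0, 0, 0.0, -0.29, -0.58], [0, 0, 0, -0.01, -0.23, -0.61], [0, 0, 0, -0.01, -0.17, -0.63], [0, 0, 0, 0.0, -0.1, -0.63], [0, 0, 0, 0.0, -0.05, -0.65]]
```

Call:
move_arm:
  motion:
    - [0, 0, 0, 0.0, 0, 0, 0.346]
    - [0, 0, 0, 0.0, -0.04, 0.65, 0.346]
    - [0, 0, 0, 0.0, -0.11, 0.63, 0.346]
    - [0, 0, 0, -0.01, -0.16, 0.63, 0.346]
    - [0, 0, 0, -0.01, -0.23, 0.61, 0.346]
    - [0, 0, 0, -0.01, -0.29, 0.58, 0.346]
    - [0, 0, 0, -0.01, -0.34, 0.56, 0.346]
    - [0, 0, 0, -0.01, -0.4, 0.52, 0.346]

```text
time: 8.5
position: [0.461, 0.2403, 0.1157]
ee_rot: [[0.029, 1.0, -0.001], [1.0, -0.029, -0.0], [-0.0, -0.001, -1.0]]
ft_force: [-0.2, 1.2, -2.0]
grip_width: 0.0298
grip_force: 7.4
```

```bash
python3 - <<'E'
from h import *
s=sense();print(s["position"],s["ft_force"],s["grip_force"],s["grip_width"])
a=camera("wrist");b=camera("scene")[80:290,150:430]
cv2.imwrite("pics/w5.png",np.hstack([cv2.resize(a,(400,300)),cv2.resize(b,(400,300))])[:,:,::-1])
E
```

```text
[0.46098998 0.24033665 0.11571256] [-0.23971333  1.15307176 -1.98750656] 7.372869674618414 0.02979967720176833
```

View pics/w5.png

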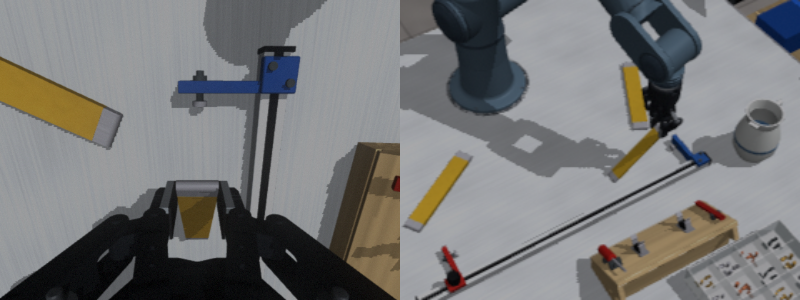

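The picture shows the bar held near its top end between the fingers, tilted about 38°, with its far end still on the bench and swinging properly. I'll continue.

Call:
move_arm:
  motion:
    - [0, 0, 0, -0.01, -0.45, 0.48, 0.348]
    - [0, 0, 0, -0.02, -0.49, 0.43, 0.348]
    - [0, 0, 0, -0.01, -0.53, 0.38, 0.348]
    - [0, 0, 0, -0.02, -0.57, 0.34, 0.348]
    - [0, 0, 0, -0.02, -0.59, 0.27, 0.348]
    - [0, 0, 0, -0.02, -0.62, 0.22, 0.348]
    - [0, 0, 0, -0.02, -0.64, 0.16, 0.348]
    - [0, 0, 0, -0.02, -0.65, 0.09, 0.348]

```text
time: 9.4
position: [0.4588, 0.1264, 0.1762]
ee_rot: [[0.029, 1.0, 0.002], [1.0, -0.029, 0.0], [0.0, 0.002, -1.0]]
ft_force: [-0.3, 0.9, 4.2]
grip_width: 0.0298
grip_force: 5.9
```

Call:
move_arm:
  motion:
    - [0, 0, 0, -0.02, -0.66, 0.03, 0.348]
    - [0, 0, 0, -0.02, -0.66, -0.03, 0.348]
    - [0, 0, 0, -0.02, -0.65, -0.09, 0.348]
    - [0, 0, 0, -0.02, -0.64, -0.16, 0.348]
    - [0, 0, 0, -0.02, -0.62, -0.22, 0.348]
    - [0, 0, 0, -0.02, -0.6, -0.27, 0.348]
    - [0, 0, 0, -0.02, -0.57, -0.34, 0.348]
    - [0, 0, 0, -0.01, -0.53, -0.38, 0.348]

```text
time: 10.2
position: [0.4557, 0.0015, 0.14]
ee_rot: [[0.029, 1.0, 0.004], [1.0, -0.029, -0.004], [-0.004, 0.004, -1.0]]
ft_force: [-0.3, -3.8, 5.3]
grip_width: 0.0294
grip_force: 7.7
```

```bash
python3 - <<'E'
from h import *
s=sense();print(s["position"],s["ft_force"],s["grip_force"],s["grip_width"])
for n in ("scene","top","wrist"):
    i=camera(n);cv2.imwrite(f"pics/{n}6.png",i[:,:,::-1]);c=calibration(n)
    for st,ce,m in blobs(i,*Y): print(n,st,np.round(ce),rectw(c,m,.008))
E
```

```text
[0.45567638 0.00147922 0.13998851] [-0.26949927 -3.84489238  5.26592292] 7.667240062633027 0.029447944999167988
scene [306 127  17  38 406] [314. 146.] (array([0.2553, 0.3245]), array([0.0416, 0.2026]), 62.23)
scene [157 189  40  48 571] [176. 213.] (array([ 0.2589, -0.2663]), array([0.0451, 0.2058]), 33.4)
scene [278 195  20  13  98] [288. 200.] (array([0.4291, 0.0912]), array([0.0763, 0.0211]), 25.62)
top [158 254  45  63 882] [180. 285.] (array([0.2582, 0.322 ]), array([0.042 , 0.2056]), 62.29)
top [338 265  61  45 874] [368. 287.] (array([ 0.2604, -0.2699]), array([0.0419, 0.2057]), 32.37)
wrist [ 245   79   61  170 8442] [275. 170.] (array([0.4561, 0.029 ]), array([0.1508, 0.058 ]), 88.25)
```

```bash
python3 - <<'E'
from h import *
c=calibration("wrist");im=cv2.imread("pics/wrist6.png")
for z in(0.008,.016,.024):print(z,onplane(c,(275,79),z))
print(cv2.cvtColor(im,cv2.COLOR_BGR2GRAY)[50:90:2,275])
cv2.imwrite("pics/v6.png",np.hstack([im[:420,:560],cv2.resize(cv2.imread("pics/scene6.png")[110:290,200:320],(240,420))]))
E
```

```text
0.008 [0.45837014 0.10438856 0.008     ]
0.016 [0.45836061 0.10369109 0.016     ]
0.024 [0.45835108 0.10299363 0.024     ]
[148 146 149 146 145 150 148 149 148 149 126 104 102 100 100  96  94 101
  99 101]
```

View pics/v6.png

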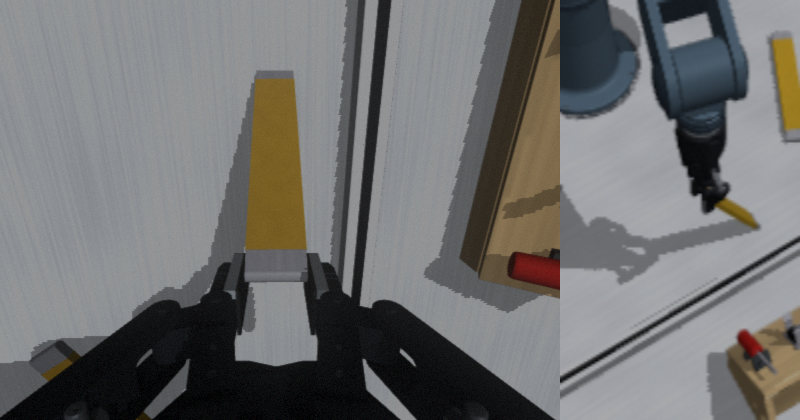

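The wrist picture shows the bar past vertical. Its pivot end is on the bench at (275,72) and the pinched end is at (275,265). I'll lower it on.

Call:
move_arm:
  motion:
    - [0, 0, 0, -0.02, -0.49, -0.43, 0.348]
    - [0, 0, 0, -0.01, -0.44, -0.48, 0.348]
    - [0, 0, 0, -0.01, -0.4, -0.52, 0.348]
    - [0, 0, 0, -0.02, -0.34, -0.56, 0.348]
    - [0, 0, 0, 0.0, -0.29, -0.58, 0.348]
    - [0, 0, 0, -0.01, -0.23, -0.61, 0.348]
    - [0, 0, 0, -0.01, -0.17, -0.63, 0.348]
    - [0, 0, 0, 0.0, -0.1, -0.5, 0.348]

```text
time: 11.15
position: [0.4512, -0.0578, 0.0289]
ee_rot: [[0.03, 1.0, -0.002], [1.0, -0.03, 0.001], [0.001, -0.002, -1.0]]
ft_force: [0.0, -1.1, -1.7]
grip_width: 0.0302
grip_force: 7.7
```

Call:
move_arm:
  motion:
    - [0, 0, 0, 0, -0.03, -0.3, 0.348]
    - [0, 0, 0, 0, -0.02, -0.3, 0.348]
    - [0, 0, 0, 0, 0, -0.18, 0.348]
    - [0, 0, 0, 0, 0, 0, 0.348]
    - [0, 0, 0, 0, 0, 0, 0.348]
    - [0, 0, 0, 0, 0, 0, 0.348]
    - [0, 0, 0, 0, 0, 0, 0.348]
    - [0, 0, 0, 0, 0, 0, 0.348]

```text
time: 11.95
position: [0.4523, -0.0585, 0.0111]
ee_rot: [[0.029, 1.0, 0.0], [1.0, -0.029, 0.0], [0.0, 0.0, -1.0]]
ft_force: [-0.3, 0.1, -1.2]
grip_width: 0.0295
grip_force: 7.4
```

```bash
cat > st.py <<'E'
from h import *
import sys
s=sense();print(np.round(s["position"],4),np.round(s["ft_force"],1),s["grip_force"],s["grip_width"])
for n in ("scene","top","wrist"):
    i=camera(n);cv2.imwrite(f"pics/{n}{sys.argv[1]}.png",i[:,:,::-1]);c=calibration(n)
    for st,ce,m in blobs(i,*Y):
        r=rectw(c,m,.008)
        if abs(r[0][0]-.4576)<.03: print(n,st,np.round(ce),*r)
E
python3 st.py 7
```

```text
[ 0.4523 -0.0585  0.0111] [-0.3  0.1 -1.2] 7.449127396121185 0.029511711954153776
scene [263 202  35  20 268] [280. 212.] [0.4551 0.0399] [0.1261 0.0329] 86.27
top [252 220  25   9 215] [264. 224.] [0.4557 0.0626] [0.0262 0.0778] 0.96
wrist [  236     0    80   264 19076] [276. 126.] [0.4546 0.0046] [0.1137 0.0326] 88.32
```

Call:
move_arm:
  motion:
    - [0, 0, 0, 0, -0.08, 0, 0.345]
    - [0, 0, 0, 0, -0.08, 0, 0.345]
    - [0, 0, 0, 0, -0.06, 0, 0.345]
    - [0, 0, 0, 0, 0, 0, 0.345]
    - [0, 0, 0, 0, 0, 0, 0.345]
    - [0, 0, 0, 0, 0, 0, 0.5]
    - [0, 0, 0, 0, 0, 0, 0.5]
    - [0, 0, 0, 0, 0, 0, 0.5]

```text
time: 12.9
position: [0.4526, -0.0643, 0.0113]
ee_rot: [[0.029, 1.0, 0.001], [1.0, -0.029, -0.0], [-0.0, 0.001, -1.0]]
ft_force: [0.1, -0.0, 0.6]
grip_width: 0.0429
grip_force: 0.0
```

Call:
move_arm:
  motion:
    - [0, 0, 0, 0.02, 0.5, 0, 0.5]
    - [0, 0, 0, 0.02, 0.9, 0, 0.5]
    - [0, 0, 0, 0.03, 0.9, 0, 0.5]
    - [0, 0, 0, 0.03, 0.9, 0, 0.5]
    - [0, 0, 0, 0.03, 0.9, 0, 0.5]
    - [0, 0, 0, 0.03, 0.9, 0, 0.5]
    - [0, 0, 0, 0.03, 0.9, 0, 0.5]
    - [0, 0, 0, 0.02, 0.5, 0, 0.5]

```text
time: 13.7
position: [0.4572, 0.0978, 0.011]
ee_rot: [[0.027, 1.0, -0.0], [1.0, -0.027, 0.0], [0.0, -0.0, -1.0]]
ft_force: [-0.5, -0.3, 0.8]
grip_width: 0.0425
grip_force: 0.0
```

```bash
python3 st.py 8
```

```text
[0.4572 0.0978 0.011 ] [-0.5 -0.3  0.8] 0.0 0.042547606408971185
scene [257 203  39  24 303] [276. 215.] [0.4564 0.0226] [0.1497 0.0324] 87.63
top [269 220  32  11 273] [284. 225.] [ 0.4536 -0.0035] [0.0998 0.0296] 87.73
wrist [ 246  277   59   45 1725] [271. 293.] [0.4573 0.0812] [0.0271 0.0304] 88.48
wrist [292 308   8  13  36] [295. 315.] [0.468  0.0718] [0.0077 0.0038] 89.42
wrist [257 314  12  10  36] [262. 319.] [0.4502 0.0693] [0.005  0.0059] 37.64
wrist [258 323  10   7  24] [261. 326.] [0.4499 0.0645] [0.004  0.0049] 87.38
wrist [283 322   8  10  22] [287. 327.] [0.4629 0.0638] [0.0028 0.0056] 25.47
wrist [286 341  17  16 124] [294. 348.] [0.4677 0.0485] [0.0126 0.0065] 38.43
```

```bash
python3 arc.py 163.5 355 368 0.3 0 30
```

```text
[[0, 0, 0, 0.0, -0.05, 0.68], [0, 0, 0, -0.01, -0.13, 0.68], [0, 0, 0, 0.0, -0.19, 0.66], [0, 0, 0, -0.01, -0.26, 0.64], [0, 0, 0, -0.01, -0.33, 0.6], [0, 0, 0, -0.01, -0.39, 0.58], [0, 0, 0, -0.02, -0.45, 0.53], [0, 0, 0, -0.01, -0.5, 0.48]]
[[0, 0, 0, -0.02, -0.55, 0.43], [0, 0, 0, -0.02, -0.59, 0.37], [0, 0, 0, -0.02, -0.63, 0.31], [0, 0, 0, -0.02, -0.65, 0.25], [0, 0, 0, -0.02, -0.68, 0.18], [0, 0, 0, -0.02, -0.7, 0.1], [0, 0, 0, -0.02, -0.7, 0.04], [0, 0, 0, -0.02, -0.7, -0.04]]
[[0, 0, 0, -0.02, -0.69, -0.1], [0, 0, 0, -0.03, -0.68, -0.18], [0, 0, 0, -0.02, -0.65, -0.25], [0, 0, 0, -0.02, -0.63, -0.31], [0, 0, 0, -0.01, -0.59, -0.37], [0, 0, 0, -0.02, -0.55, -0.43], [0, 0, 0, -0.02, -0.5, -0.48], [0, 0, 0, -0.01, -0.45, -0.53]]
[[0, 0, 0, -0.01, -0.39, -0.58], [0, 0, 0, -0.01, -0.33, -0.6], [0, 0, 0, -0.01, -0.26, -0.64], [0, 0, 0, -0.01, -0.2, -0.66], [0, 0, 0, 0.0, -0.12, -0.68], [0, 0, 0, 0.0, -0.05, -0.68]]
```

Call:
move_arm:
  motion:
    - [0, 0, 0, 0, 0, 0, 0.4]
    - [0, 0, 0, 0, 0, 0, 0.37]
    - [0, 0, 0, 0, 0, 0, 0.36]
    - [0, 0, 0, 0, 0, 0, 0.35]
    - [0, 0, 0, 0, 0, 0, 0.347]
    - [0, 0, 0, 0, 0, 0, 0.347]
    - [0, 0, 0, 0, 0, 0, 0.347]
    - [0, 0, 0, 0, 0, 0, 0.347]

```text
time: 14.65
position: [0.4576, 0.0957, 0.011]
ee_rot: [[0.029, 1.0, 0.0], [1.0, -0.029, -0.0], [-0.0, 0.0, -1.0]]
ft_force: [-1.3, -1.9, 0.0]
grip_width: 0.0297
grip_force: 6.8
```

Call:
move_arm:
  motion:
    - [0, 0, 0, 0, -0.05, 0.68, 0.348]
    - [0, 0, 0, -0.01, -0.13, 0.68, 0.348]
    - [0, 0, 0, 0, -0.19, 0.66, 0.348]
    - [0, 0, 0, -0.01, -0.26, 0.64, 0.348]
    - [0, 0, 0, -0.01, -0.33, 0.6, 0.348]
    - [0, 0, 0, -0.01, -0.39, 0.58, 0.348]
    - [0, 0, 0, -0.02, -0.45, 0.53, 0.348]
    - [0, 0, 0, -0.01, -0.5, 0.48, 0.348]

```text
time: 15.45
position: [0.4557, 0.0381, 0.1329]
ee_rot: [[0.028, 1.0, 0.0], [1.0, -0.028, 0.001], [0.001, 0.0, -1.0]]
ft_force: [0.5, -0.2, -1.6]
grip_width: 0.0301
grip_force: 5.3
```

Call:
move_arm:
  motion:
    - [0, 0, 0, -0.02, -0.55, 0.43, 0.348]
    - [0, 0, 0, -0.02, -0.59, 0.37, 0.348]
    - [0, 0, 0, -0.02, -0.63, 0.31, 0.348]
    - [0, 0, 0, -0.02, -0.65, 0.25, 0.348]
    - [0, 0, 0, -0.02, -0.68, 0.18, 0.348]
    - [0, 0, 0, -0.02, -0.7, 0.1, 0.348]
    - [0, 0, 0, -0.02, -0.7, 0.04, 0.348]
    - [0, 0, 0, -0.02, -0.7, -0.04, 0.348]

```text
time: 16.25
position: [0.4521, -0.0931, 0.1743]
ee_rot: [[0.029, 1.0, 0.002], [1.0, -0.029, -0.001], [-0.001, 0.002, -1.0]]
ft_force: [0.1, 0.2, -0.8]
grip_width: 0.0299
grip_force: 5.1
```

Call:
move_arm:
  motion:
    - [0, 0, 0, -0.02, -0.69, -0.1, 0.348]
    - [0, 0, 0, -0.03, -0.68, -0.18, 0.348]
    - [0, 0, 0, -0.02, -0.65, -0.25, 0.348]
    - [0, 0, 0, -0.02, -0.63, -0.31, 0.348]
    - [0, 0, 0, -0.01, -0.59, -0.37, 0.348]
    - [0, 0, 0, -0.02, -0.55, -0.43, 0.348]
    - [0, 0, 0, 0, 0, 0, 0.348]
    - [0, 0, 0, 0, 0, 0, 0.348]

```text
time: 17.05
position: [0.449, -0.1883, 0.1321]
ee_rot: [[0.03, 1.0, 0.0], [1.0, -0.03, -0.002], [-0.002, 0.0, -1.0]]
ft_force: [-0.6, -4.9, 5.4]
grip_width: 0.0296
grip_force: 6.5
```

```bash
python3 st.py 9; python3 - <<'E'
from h import *
c=calibration("wrist");i=cv2.imread("pics/wrist9.png")[:,:,::-1].copy()
b=max(blobs(i,*Y),key=lambda b:b[0][4]*(abs(b[1][0]-275)<40))
st=b[0];print(st,onplane(c,(275,st[1]),.015),onplane(c,(275,st[1]),.15))
E
```

```text
[ 0.449  -0.1883  0.1321] [-0.6 -4.9  5.4] 6.493495061740759 0.029604622077324703
top [307 220  17  11 116] [314. 225.] [ 0.456  -0.1026] [0.029  0.0558] 9.18
wrist [ 245   65   62  182 9217] [275. 162.] [ 0.4506 -0.1527] [0.1548 0.0573] 88.35
[ 245   65   62  182 9217] [ 0.45245086 -0.07626945  0.015     ] [ 0.4522741  -0.09352792  0.15      ]
```

Call:
move_arm:
  motion:
    - [0, 0, 0, -0.02, -0.5, -0.48, 0.348]
    - [0, 0, 0, -0.01, -0.45, -0.53, 0.348]
    - [0, 0, 0, -0.01, -0.39, -0.58, 0.348]
    - [0, 0, 0, -0.01, -0.33, -0.6, 0.348]
    - [0, 0, 0, -0.01, -0.26, -0.64, 0.348]
    - [0, 0, 0, -0.01, -0.2, -0.66, 0.348]
    - [0, 0, 0, 0, -0.12, -0.55, 0.348]
    - [0, 0, 0, 0, -0.05, -0.4, 0.348]

```text
time: 18.0
position: [0.4458, -0.2433, 0.0188]
ee_rot: [[0.03, 1.0, -0.003], [1.0, -0.03, 0.003], [0.003, -0.003, -1.0]]
ft_force: [-0.9, -0.8, -1.3]
grip_width: 0.0297
grip_force: 6.2
```

Call:
move_arm:
  motion:
    - [0, 0, 0, 0, 0, -0.2, 0.348]
    - [0, 0, 0, 0, 0, -0.2, 0.348]
    - [0, 0, 0, 0, 0, -0.03, 0.348]
    - [0, 0, 0, 0, 0, 0, 0.348]
    - [0, 0, 0, 0, 0, 0, 0.348]
    - [0, 0, 0, 0, 0, 0, 0.348]
    - [0, 0, 0, 0, 0, 0, 0.348]
    - [0, 0, 0, 0, 0, 0, 0.348]

```text
time: 18.8
position: [0.447, -0.2436, 0.0106]
ee_rot: [[0.029, 1.0, -0.0], [1.0, -0.029, 0.001], [0.001, -0.0, -1.0]]
ft_force: [-2.1, 3.1, 3.4]
grip_width: 0.0296
grip_force: 8.9
```

```bash
python3 st.py 10
```

```text
[ 0.447  -0.2436  0.0106] [-2.1  3.1  3.4] 8.865427349946913 0.029592287818231595
scene [213 224  40  23 341] [232. 236.] [ 0.4496 -0.1512] [0.1425 0.0334] 86.76
top [309 222  32  10 271] [324. 227.] [ 0.4499 -0.1327] [0.1002 0.0291] 88.43
wrist [  236     0    80   258 18756] [275. 124.] [ 0.4494 -0.1787] [0.11   0.0324] 88.38
```

Call:
move_arm:
  motion:
    - [0, 0, 0, 0, -0.08, 0.02, 0.347]
    - [0, 0, 0, 0, -0.08, 0, 0.347]
    - [0, 0, 0, 0, 0, 0, 0.347]
    - [0, 0, 0, 0, 0, 0, 0.5]
    - [0, 0, 0, 0, 0, 0, 0.6]
    - [0, 0, 0, 0, 0, 0.2, 0.6]
    - [0, 0, 0, 0, 0, 0.8, 0.6]
    - [0, 0, 0, 0, 0, 1, 0.6]

```text
time: 19.75
position: [0.4464, -0.2474, 0.0611]
ee_rot: [[0.029, 1.0, -0.002], [1.0, -0.029, 0.001], [0.001, -0.002, -1.0]]
ft_force: [0.8, -1.0, -0.1]
grip_width: 0.0515
grip_force: 0.0
```

Call:
move_arm:
  motion:
    - [0, 0, 0, 0.3, -0.5, 0.7, 0.6]
    - [0, 0, 0, 0.3, -0.5, 0.7, 0.6]
    - [0, 0, 0, 0.3, -0.5, 0.7, 0.6]
    - [0, 0, 0, 0.3, -0.5, 0.7, 0.6]
    - [0, 0, 0, 0.3, -0.5, 0.7, 0.6]
    - [0, 0, 0, 0.3, -0.5, 0.7, 0.6]
    - [0, 0, 0, 0.3, -0.4, 0.4, 0.6]
    - [0, 0, 0, 0, 0, 0, 0.6]

```text
time: 20.55
position: [0.501, -0.3348, 0.1787]
ee_rot: [[0.03, 1.0, 0.004], [1.0, -0.03, -0.004], [-0.004, 0.004, -1.0]]
ft_force: [0.8, 0.3, 0.9]
grip_width: 0.0512
grip_force: 0.0
```

```bash
python3 st.py 11; python3 - <<'E'
from h import *
t=calibration("top");i0=cv2.imread("pics/top0.png")[:,:,::-1].copy()
print("knob top0",onplane(t,(394.6,203.9),.0645))
c=calibration("wrist");i=cv2.imread("pics/wrist11.png")[:,:,::-1].copy()
for st,ce,m in blobs(i,*RD): print("R",st,ce,rectw(c,m,.028))
cv2.imwrite("pics/v11.png",i[:,:,::-1])
E
```

```text
[ 0.501  -0.3348  0.1787] [0.8 0.3 0.9] 0.0 0.051150507397407535
scene [209 225  43  26 346] [230. 237.] [ 0.4511 -0.1599] [0.148  0.0302] 88.53
top [310 222  47  11 401] [332. 227.] [ 0.449  -0.1602] [0.1485 0.0295] 88.32
wrist [ 195    0   39   92 3154] [215.  45.] [ 0.4488 -0.1975] [0.0727 0.0307] 88.29
knob top0 [ 0.51728353 -0.3456531   0.0645    ]
R [200 192  13  10  55] [205.61818182 196.14545455] (array([ 0.4319, -0.33  ]), array([0.0091, 0.0117]), 88.39)
R [211 192  72  11 556] [248.24460432 196.82733813] (array([ 0.4708, -0.3316]), array([0.0101, 0.069 ]), 88.39)
R [283 194  34  16 297] [299.29292929 199.15151515] (array([ 0.5222, -0.337 ]), array([0.0321, 0.0153]), 0.75)
R [ 489  297   69   55 2130] [522.87699531 321.81267606] (array([ 0.7722, -0.4892]), array([0.0723, 0.0724]), 53.21)
```

View pics/v11.png

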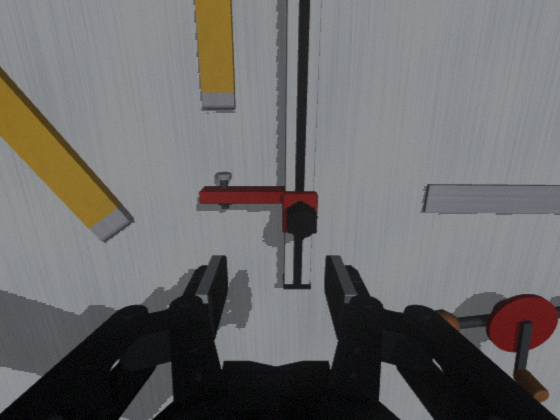

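The picture shows the bar end at (218,107), the red button's front at (222,173) and the knob top centred at (300,219). The drill's gear wheel at (522,322) is well to the right.

```bash
python3 - <<'E'
from h import *
c=calibration("wrist");s=sense();print(s["position"])
print("barend",onplane(c,(218,107),.004),"button",onplane(c,(222,173),.018),onplane(c,(222,173),.014))
print("knob",onplane(c,(300,219),.0645))
i=cv2.imread("pics/wrist11.png");g=cv2.cvtColor(i,6)
print(g[160:190,222]);print(g[98:114,218])
E
```

```text
[ 0.49896565 -0.33212132  0.17518416]
barend [ 0.44616271 -0.2478821   0.004     ] button [ 0.44722438 -0.30929209  0.018     ] [ 0.44646453 -0.31007565  0.014     ]
knob [ 0.51997366 -0.34222874  0.0645    ]
[142 136 140 140 143 139 141 140 141 138 139 130  70  63  68 105 110 107
 109 106  72  55  52  50  48  54  53  52  43  38]
[112 112 112 112 112 111 111 102  97  77  63  67  87  95  99 138]
```

Call:
move_arm:
  motion:
    - [0, 0, 0, 0.2, -0.1, -0.8, 0.6]
    - [0, 0, 0, 0.2, -0.1, -0.8, 0.6]
    - [0, 0, 0, 0.2, -0.1, -0.8, 0.6]
    - [0, 0, 0, 0.16, -0.12, -0.8, 0.6]
    - [0, 0, 0, 0, 0, -0.8, 0.6]
    - [0, 0, 0, 0, 0, -0.6, 0.6]
    - [0, 0, 0, 0, 0, -0.4, 0.6]
    - [0, 0, 0, 0, 0, 0, 0.6]

```text
time: 21.5
position: [0.5175, -0.3423, 0.0491]
ee_rot: [[0.029, 1.0, -0.003], [1.0, -0.029, 0.003], [0.002, -0.003, -1.0]]
ft_force: [0.1, -0.4, -0.5]
grip_width: 0.0511
grip_force: 0.0
```

Call:
move_arm:
  motion:
    - [0, 0, 0, 0, 0, 0, 0.4]
    - [0, 0, 0, 0, 0, 0, 0.35]
    - [0, 0, 0, 0, 0, 0, 0.3]
    - [0, 0, 0, 0, 0, 0, 0.29]
    - [0, 0, 0, 0, 0, 0, 0.29]
    - [0, 0, 0, 0, 0, 0, 0.29]
    - [0, 0, 0, 0, 0, 0, 0.29]
    - [0, 0, 0, 0, 0, 0, 0.29]

```text
time: 22.3
position: [0.5218, -0.3442, 0.0529]
ee_rot: [[0.029, 1.0, 0.008], [1.0, -0.029, -0.003], [-0.003, 0.008, -1.0]]
ft_force: [11.8, 0.2, -4.4]
grip_width: 0.0252
grip_force: 20.5
```

Call:
move_arm:
  motion:
    - [0, 0, 0, 0.06, 0.3, 0, 0.29]
    - [0, 0, 0, 0.06, 0.35, 0, 0.29]
    - [0, 0, 0, 0.02, 0.35, 0, 0.29]
    - [0, 0, 0, 0.01, 0.35, 0, 0.29]
    - [0, 0, 0, 0.01, 0.35, 0, 0.29]
    - [0, 0, 0, 0.01, 0.3, 0, 0.29]
    - [0, 0, 0, 0, 0, 0, 0.29]
    - [0, 0, 0, 0, 0, 0, 0.29]

```text
time: 23.1
position: [0.5236, -0.2928, 0.0527]
ee_rot: [[0.029, 1.0, 0.001], [1.0, -0.029, 0.0], [0.0, 0.001, -1.0]]
ft_force: [-1.1, 1.7, 8.7]
grip_width: 0.0254
grip_force: 21.6
```

```bash
cat > gap.py <<'E'
from h import *
s=sense();print(np.round(s["position"],4),np.round(s["ft_force"],1),s["grip_width"])
im=camera("wrist");c=calibration("wrist");g=cv2.cvtColor(im,cv2.COLOR_RGB2GRAY)
b=[q for q in blobs(im,*Y,200) if .43<rectw(c,q[2],.008)[0][0]<.47]
for q in b:
    r=rectw(c,q[2],.008);u=int(q[1][0]);v=q[0][1]+q[0][3];print(q[0],*r);print("col",u,v,g[v-4:v+60,u],"\n yellow end y",onplane(c,(u,v),.008))
for q in blobs(im,*RD,40): print("R",q[0],q[1])
for n in("scene","top"):
    i=camera(n);k=calibration(n)
    for st,ce,m in blobs(i,*Y):
        r=rectw(k,m,.008)
        if .42<r[0][0]<.48: print(n,st,*r)
    for st,ce,m in blobs(i,*RD):
        r=rectw(k,m,.028)
        if .42<r[0][0]<.56: print(n,"R",st,*r)
E
python3 gap.py
```

```text
[ 0.5236 -0.2928  0.0527] [-1.1  1.7  8.7] 0.025420654157653027
[  93    0   77  154 8687] [ 0.4494 -0.1964] [0.0767 0.0306] 88.29
col 132 154 [128 128 127 126 127 123 128 126 125 127 126 127 127 129 127 125 128 128
 129 129 127 126 128 125 111 102  91  73  95 149 154 153 128 151 157 157
 154 153 153 154 154 157 160 157 160 161 160 162 160 162 160 161 161 159
 161 160 160 157 159 157 157 154 157 154] 
 yellow end y [ 0.44160965 -0.23512987  0.008     ]
R [ 105  229  201   30 3310] [206.12960725 239.89879154]
scene [210 225  42  26 346] [ 0.4511 -0.1602] [0.1485 0.0302] 88.53
scene R [197 268   9   9  27] [ 0.5257 -0.3109] [0.0348 0.0147] 20.02
top [310 222  30  10 236] [ 0.4501 -0.1328] [0.0935 0.0289] 88.19
```

```bash
cat > g2.py <<'E'
from h import *
im=camera("wrist");c=calibration("wrist");g=cv2.cvtColor(im,cv2.COLOR_RGB2GRAY)
bv=[q for q in blobs(im,*Y,200) if .43<rectw(c,q[2],.008)[0][0]<.47][0][0]
for y in(-.25,-.255,-.26):
    u,v=proj(c,(.4465,y,.018));print(y,u,v)
u=int(u);v0=bv[1]+bv[3]
print(u,v0,g[v0:v0+75,u],g[v0:v0+75,u+6])
for v in range(v0+16,v0+64,6):print(v,"z18",onplane(c,(u,v),.018)[1].round(4),"z4",onplane(c,(u,v),.004)[1].round(4))
E
python3 g2.py
```

```text
-0.25 137.2085286096599 182.47910981038638
-0.255 138.71614819855594 190.9756363928538
-0.26 140.19665478159982 199.31936158122332
140 154 [128 133 126 129 132 129 128 131 130 125 127 126 127 123 124 126 125 128
 126 122 112 100  89  70  86 153 154 117 114 152 159 165 161 160 160 162
 165 162 161 160 151  91  70  75  72  90 106 106 108 112 110 110 111 108
 103 104 102 103 104 115 144  92  49  39  43  41  41  42  38  45  42  37
  42  40  41] [129 132 127 129 128 129 130 128 129 133 132 130 131 129 130 131 130 131
 128 121 114 104  87  75  78 114 116 123 143 153 155 154 157 155 157 155
 155 158 155 134  76  63  67  67  67  79 120 124 124 126 126 124 123 124
 116  56  48  51  51  61  51  51  45  45  45  43  40  41  38  36  36  35
  40  41  35]
170 z18 -0.2429 z4 -0.2454
176 z18 -0.2463 z4 -0.2491
182 z18 -0.2498 z4 -0.2528
188 z18 -0.2533 z4 -0.2566
194 z18 -0.2568 z4 -0.2605
200 z18 -0.2604 z4 -0.2644
206 z18 -0.264 z4 -0.2683
212 z18 -0.2677 z4 -0.2723
```

Call:
move_arm:
  motion:
    - [0, 0, 0, 0, 0.08, 0, 0.29]
    - [0, 0, 0, 0, 0.08, 0, 0.29]
    - [0, 0, 0, 0.01, 0.08, 0, 0.29]
    - [0, 0, 0, 0, 0.05, 0, 0.29]
    - [0, 0, 0, 0, 0.05, 0, 0.29]
    - [0, 0, 0, 0, 0, 0, 0.29]
    - [0, 0, 0, 0, 0, 0, 0.29]
    - [0, 0, 0, 0, 0, 0, 0.29]

```text
time: 24.1
position: [0.5238, -0.2854, 0.0527]
ee_rot: [[0.029, 1.0, 0.002], [1.0, -0.029, -0.002], [-0.002, 0.002, -1.0]]
ft_force: [-0.7, -2.2, 7.1]
grip_width: 0.0253
grip_force: 21.5
```

```bash
python3 g2.py; python3 gap.py
```

```text
-0.25 138.90715984901186 194.85764855112527
-0.255 140.38822035380724 203.13085777701818
-0.26 141.8428018410273 211.25615511694318
141 167 [131 131 130 128 128 125 125 128 126 129 126 126 128 126 126 126 127 123
 120 116 102  85  84 150 159 128 123 119  77  70  70  71  87 107 110 114
 113 116 116 115 114 106 101 103 102 104 109 144  94  48  42  42  41  43
  39  34  38  41  40  39  40  36  43  53  62  63  64  64  61  61  62  65
  64  60  64] [129 132 127 129 126 129 127 127 129 130 131 130 132 128 129 128 127 127
 120 110 103  84  74 112 120 115  84  67  69  67  69  70  93 125 121 120
 124 126 123 124 123 111  58  41  43  49  52  55  54  54  46  48  47  50
  41  38  38  38  39  39  39  39  40  54  56  63  61  58  61  63  62  64
  62  62  61]
183 z18 -0.2431 z4 -0.2462
189 z18 -0.2466 z4 -0.25
195 z18 -0.2501 z4 -0.2539
201 z18 -0.2537 z4 -0.2578
207 z18 -0.2574 z4 -0.2617
213 z18 -0.2611 z4 -0.2657
219 z18 -0.2648 z4 -0.2698
225 z18 -0.2686 z4 -0.2739
[ 0.5238 -0.2854  0.0527] [-0.7 -2.5  7. ] 0.02512943679572896
[  92    0   79  167 9374] [ 0.4495 -0.193 ] [0.0842 0.0306] 88.36
col 133 167 [126 127 129 127 127 128 125 128 129 124 128 125 126 129 128 128 128 127
 127 130 129 127 121 111 102  86  72 104 153 155 151 157 157 157 156 157
 160 159 161 158 162 159 162 164 162 163 163 162 161 159 158 153  95  47
  40  42  39  41  39  39  42  42  44  41] 
 yellow end y [ 0.4411392  -0.23549158  0.008     ]
R [ 105  229  201   30 3316] [205.54010856 239.81212304]
scene [212 225  40  26 335] [ 0.4511 -0.1598] [0.1479 0.0302] 88.53
scene R [199 267   9   9  27] [ 0.526  -0.3039] [0.0348 0.0148] 19.93
top [310 222  27  10 215] [ 0.4501 -0.1279] [0.0838 0.0288] 87.73
```

Call:
move_arm:
  motion:
    - [0, 0, 0, 0, 0.04, 0, 0.29]
    - [0, 0, 0, 0, 0.03, 0, 0.29]
    - [0, 0, 0, 0, 0, 0, 0.29]
    - [0, 0, 0, 0, 0, 0, 0.29]
    - [0, 0, 0, 0, 0, 0, 0.45]
    - [0, 0, 0, 0, 0, 0, 0.6]
    - [0, 0, 0, 0, 0, 0.2, 0.6]
    - [0, 0, 0, 0, 0, 0.5, 0.6]

```text
time: 25.1
position: [0.522, -0.282, 0.0676]
ee_rot: [[0.029, 1.0, -0.003], [1.0, -0.029, 0.003], [0.002, -0.003, -1.0]]
ft_force: [0.4, -1.1, -0.4]
grip_width: 0.0512
grip_force: 0.0
```

```bash
python3 gap.py | grep -v "^col"
```

```text
[ 0.522  -0.282   0.0676] [ 0.4 -1.1 -0.4] 0.05120007678793032
[ 111    0   72  168 8634] [ 0.4507 -0.1903] [0.0937 0.031 ] 88.16
 127 127 124 116 105  93  79  93 148 149 127 148 153 152 151 149 150 150
 151 154 155 153 158 155 156 155 156 154 121  52  42  44  39  39  38  37
  41  40  42  39  43  49  61  63  56  62] 
 yellow end y [ 0.44204705 -0.23757124  0.008     ]
R [ 122  223  184   37 2867] [217.38716428 233.30345309]
scene [211 225  41  26 340] [ 0.4505 -0.1598] [0.1479 0.0314] 88.53
scene R [199 267   9   8  29] [ 0.5255 -0.302 ] [0.0348 0.0126] 22.9
top [310 222  26  10 211] [ 0.4502 -0.1263] [0.0807 0.0288] 87.54
```

Call:
move_arm:
  motion:
    - [0, 0, 0, 0, 0, 1, 0.6]
    - [0, 0, 0, 0, 0, 1, 0.6]
    - [0, 0, 0, 0.28, 1, 0.4, 0.6]
    - [0, 0, 0, 0.28, 1, 0.4, 0.6]
    - [0, 0, 0, 0.28, 1, 0.4, 0.6]
    - [0, 0, 0, 0.28, 1, 0.4, 0.6]
    - [0, 0, 0, 0.28, 1, 0.4, 0.6]
    - [0, 0, 0, 0.28, 1, 0.4, 0.6]

```text
time: 26.05
position: [0.5651, -0.1321, 0.1789]
ee_rot: [[0.029, 1.0, -0.0], [1.0, -0.029, 0.0], [0.0, -0.0, -1.0]]
ft_force: [0.1, -0.5, -0.5]
grip_width: 0.0515
grip_force: 0.0
```

Call:
move_arm:
  motion:
    - [0, 0, 0, 0.28, 1, 0.4, 0.6]
    - [0, 0, 0, 0.28, 1, 0.4, 0.6]
    - [0, 0, 0, 0.28, 1, 0.4, 0.6]
    - [0, 0, 0, 0.28, 1, 0.4, 0.6]
    - [0, 0, 0, 0.28, 1, 0.4, 0.6]
    - [0, 0, 0, 0.28, 1, 0.4, 0.6]
    - [0, 0, 0, 0.28, 1, 0.4, 0.6]
    - [0, 0, 0, 0, 0, 0, 0.6]

```text
time: 26.85
position: [0.6151, 0.0443, 0.2503]
ee_rot: [[0.026, 1.0, 0.003], [1.0, -0.026, 0.0], [0.0, 0.003, -1.0]]
ft_force: [0.2, 0.1, -0.2]
grip_width: 0.0512
grip_force: 0.0
```

```bash
cat > rack.py <<'E'
from h import *
s=sense();print(np.round(s["position"],4))
Z=.0814 # provisional
for n in("wrist","top","scene"):
    im=camera(n);c=calibration(n);cv2.imwrite(f"pics/{n}r.png",im[:,:,::-1])
    h=cv2.cvtColor(im,cv2.COLOR_RGB2HSV)
    # inclined board: points P with n.(P-P0)=0
    nrm=np.array([-.5,0,.866]);P0=np.array([.688,.0815,.088])-.018*nrm
    m=cv2.inRange(h,(8,50,90),(24,150,255))
    l=cv2.connectedComponentsWithStats(m);best=None
    for i in range(1,l[0]):
        if l[2][i][4]>300:
            u,v=l[3][i];X=onplane(c,(u,v),.08)
            if abs(X[0]-.69)<.06 and abs(X[1]-.08)<.06:print(n,"wood",l[2][i],np.round(l[3][i],1),X.round(4))
    g=cv2.cvtColor(im,cv2.COLOR_RGB2GRAY)
    dk=((g<52)*255).astype(np.uint8);l=cv2.connectedComponentsWithStats(dk)
    for i in range(1,l[0]):
        if 12<l[2][i][4]<3000:
            X=onplane(c,l[3][i],.088)
            if abs(X[0]-.69)<.05 and abs(X[1]-.08)<.1:print(n,"dark",l[2][i],np.round(l[3][i],1),X.round(4))
E
python3 rack.py
```

```text
[0.6151 0.0443 0.2503]
wrist wood [  292     0   160   298 30907] [366.6 130.7] [0.7053 0.101  0.08  ]
wrist dark [342  74  31  22 609] [357.3  84.6] [0.6918 0.1425 0.088 ]
wrist dark [332 196  27  25 461] [344.9 206.3] [0.6859 0.0266 0.088 ]
top dark [238  96  46  65 506] [257.6 132.7] [0.7358 0.0863 0.088 ]
scene wood [ 284  223  103   69 2716] [335.7 254.7] [0.7259 0.0705 0.08  ]
scene dark [345 234   5   7  25] [347. 237.] [0.6971 0.1357 0.088 ]
scene dark [313 250   5   7  20] [315.2 253.1] [0.6903 0.0167 0.088 ]
```

```bash
python3 - <<'E'
from h import *
import pickle
c=calibration("wrist");im=cv2.imread("pics/wristr.png")[:,:,::-1].copy();g=cv2.cvtColor(im,7)
i1,c1=pickle.load(open("w1.pkl","rb"));g1=cv2.cvtColor(i1,7)
l=cv2.connectedComponentsWithStats(((g1<52)*255).astype(np.uint8))
for i in range(1,l[0]):
    if l[2][i][4]>150 and l[3][i][0]>480 and l[3][i][1]<240:print("w1",l[2][i],l[3][i].round(1))
s=calibration("scene")
for a,b in(((357.3,84.6),(347,237)),((344.9,206.3),(315.2,253.1))):
    print("tri w-scene",tri(c,a,s,b))
for v in(78,85,92,200,206,212):print(v,list(g[v,318:392:2]))
for u in(350,357,364):print("col",u,list(g[60:112:2,u]))
for u in(338,345,352):print("col",u,list(g[182:232:2,u]))
print(c["R"].round(3),c["t"].round(4))
E
```

```text
w1 [493  55  38  33 804] [511.9  70.7]
w1 [532  54  14  20 192] [538.4  64.1]
w1 [521 175  35  25 660] [538. 187.]
tri w-scene (array([0.69290557, 0.14112927, 0.07765298]), np.float64(0.0007997373794422935))
tri w-scene (array([0.68635591, 0.02143895, 0.07710248]), np.float64(0.0013533110700602968))
78 [np.uint8(109), np.uint8(107), np.uint8(108), np.uint8(112), np.uint8(114), np.uint8(116), np.uint8(86), np.uint8(101), np.uint8(106), np.uint8(104), np.uint8(100), np.uint8(83), np.uint8(78), np.uint8(81), np.uint8(29), np.uint8(27), np.uint8(26), np.uint8(25), np.uint8(27), np.uint8(30), np.uint8(23), np.uint8(22), np.uint8(28), np.uint8(27), np.uint8(24), np.uint8(26), np.uint8(45), np.uint8(60), np.uint8(103), np.uint8(77), np.uint8(81), np.uint8(95), np.uint8(99), np.uint8(99), np.uint8(102), np.uint8(124), np.uint8(120)]
85 [np.uint8(107), np.uint8(106), np.uint8(104), np.uint8(115), np.uint8(116), np.uint8(110), np.uint8(91), np.uint8(106), np.uint8(107), np.uint8(103), np.uint8(102), np.uint8(77), np.uint8(58), np.uint8(34), np.uint8(29), np.uint8(26), np.uint8(23), np.uint8(24
[... 4074 characters left out ...]
, np.uint8(29), np.uint8(28), np.uint8(27), np.uint8(29), np.uint8(25), np.uint8(27), np.uint8(29), np.uint8(24), np.uint8(61), np.uint8(82), np.uint8(81), np.uint8(89), np.uint8(118), np.uint8(119), np.uint8(120), np.uint8(121)]
col 352 [np.uint8(122), np.uint8(120), np.uint8(125), np.uint8(127), np.uint8(128), np.uint8(127), np.uint8(124), np.uint8(91), np.uint8(46), np.uint8(26), np.uint8(29), np.uint8(23), np.uint8(26), np.uint8(24), np.uint8(24), np.uint8(23), np.uint8(27), np.uint8(26), np.uint8(87), np.uint8(123), np.uint8(129), np.uint8(125), np.uint8(129), np.uint8(126), np.uint8(126)]
[[ 1.    -0.029 -0.002]
 [-0.027 -0.949  0.313]
 [-0.011 -0.313 -0.95 ]] [-0.6123  0.0128  0.4054]
```

Call:
move_arm:
  motion:
    - [0, -0.21, 0, 0.02, 0.3, -0.26, 0.6]
    - [0, -0.21, 0, 0.02, 0.3, -0.26, 0.6]
    - [0, -0.21, 0, 0.02, 0.3, -0.26, 0.6]
    - [0, -0.21, 0, 0.02, 0.3, -0.26, 0.6]
    - [0, -0.207, 0, 0.04, 0.3, -0.26, 0.6]
    - [0, 0, 0, 0, 0, 0, 0.6]
    - [0, 0, 0, 0, 0, 0, 0.6]
    - [0, 0, 0, 0, 0, 0, 0.6]

```text
time: 27.8
position: [0.6182, 0.0784, 0.2173]
ee_rot: [[0.026, 0.865, 0.501], [1.0, -0.03, -0.001], [0.014, 0.5, -0.866]]
ft_force: [1.0, -0.3, -0.0]
grip_width: 0.0514
grip_force: 0.0
```

```bash
python3 - <<'E'
from h import *
im=camera("wrist");c=calibration("wrist");s=sense();print(s["position"].round(4),s["ee_rot"].round(3),s["joint_positions"].round(1))
cv2.imwrite("pics/wt.png",im[:,:,::-1]);np.savez("wt.npz",im=im,R=c["R"],t=c["t"])
g=cv2.cvtColor(im,7)
l=cv2.connectedComponentsWithStats(((g<50)*255).astype(np.uint8))
for i in range(1,l[0]):
    st=l[2][i]
    if 60<st[4]<2500 and st[1]<300:
        print(st,l[3][i].round(1))
        if abs(l[3][i][0]-276)<60 and st[4]>200:
            v=int(l[3][i][1]);u=int(l[3][i][0])
            for dv in(-6,0,6):print("  ",v+dv,u-40,[int(x) for x in g[v+dv,u-40:u+42:2]])
m=cv2.inRange(cv2.cvtColor(im,cv2.COLOR_RGB2HSV),(8,50,90),(24,150,255))
l=cv2.connectedComponentsWithStats(m)
for i in range(1,l[0]):
    if l[2][i][4]>800:print("wood",l[2][i],l[3][i].round(1));k=i if l[2][i][4]>8000 else None
    if l[2][i][4]>8000:
        for v in range(10,300,40):
            x=np.nonzero(l[1][v]==i)[0];print(v,x.min() if len(x) else 0,x.max() if len(x) else 0)
E
```

```text
[0.6184 0.0785 0.2174] [[ 0.026  0.865  0.501]
 [ 1.    -0.03  -0.001]
 [ 0.014  0.501 -0.865]] [ -3.9  -2.4 113.3   3.1  39.1  -4.1]
[215  47 115   6 274] [271.9  48.6]
   42 231 [59, 57, 57, 59, 61, 63, 61, 55, 55, 58, 63, 58, 61, 58, 62, 62, 59, 60, 60, 59, 56, 57, 58, 56, 55, 55, 60, 55, 55, 55, 58, 54, 57, 58, 55, 61, 54, 55, 55, 57, 59]
   48 231 [34, 34, 29, 37, 32, 36, 35, 30, 31, 36, 31, 36, 34, 36, 36, 37, 38, 36, 38, 42, 38, 38, 40, 42, 41, 41, 40, 46, 48, 44, 47, 40, 44, 49, 45, 48, 46, 46, 55, 51, 51]
   54 231 [100, 101, 102, 100, 99, 101, 102, 100, 104, 105, 102, 104, 103, 104, 100, 98, 96, 99, 101, 100, 105, 104, 105, 111, 112, 109, 104, 101, 106, 68, 54, 56, 51, 57, 56, 82, 104, 103, 98, 102, 100]
[259 116  26  20 497] [271.2 125.3]
   119 231 [132, 135, 139, 142, 138, 132, 101, 99, 103, 99, 110, 111, 108, 89, 37, 35, 33, 30, 31, 35, 35, 33, 34, 32, 35, 30, 36, 103, 69, 58, 66, 114, 129, 145, 144, 141, 142, 138, 139, 139, 140]
   125 231 [132, 135, 143, 140, 138, 139, 130, 102, 98, 100, 112, 113, 108, 89, 43, 34, 31, 37, 30, 35, 33, 30, 34, 31, 32, 33, 33, 82, 67, 58
[... 320 characters left out ...]
133, 133, 135, 129, 103, 99, 118, 100, 104, 80, 88, 45, 33, 37, 31, 31, 32, 30, 30, 30, 30, 31, 44, 95, 87, 112, 119, 121, 150, 148, 146, 146, 142, 144, 146, 147, 147]
   243 229 [134, 133, 132, 134, 133, 135, 107, 95, 96, 100, 92, 85, 75, 78, 87, 40, 29, 33, 35, 34, 30, 32, 32, 32, 36, 33, 43, 86, 75, 115, 118, 124, 151, 149, 149, 144, 144, 144, 146, 147, 147]
   249 229 [135, 132, 104, 97, 99, 96, 96, 95, 95, 97, 84, 103, 115, 110, 84, 37, 30, 30, 30, 33, 32, 31, 30, 30, 31, 31, 50, 73, 59, 62, 112, 131, 148, 151, 149, 143, 141, 144, 147, 147, 145]
wood [  197     9   150   295 31840] [271.9 150.6]
10 336 339
50 201 344
90 203 341
130 204 338
170 206 335
210 208 332
250 211 328
290 228 324
```

```bash
python3 - <<'E'
from h import *
d=np.load("wt.npz");c=calibration("wrist");c["R"]=d["R"];c["t"]=d["t"]
n=np.array([-.5,0,.866])
S=np.array([.6871,.08,.088])
for nm,p,off in(("a",(271.3,125.3),-.004),("b",(269.8,243.9),-.004)):
    o,r=ray(c,p);P0=S+off*n;X=o+r*((P0-o)@n)/(r@n);print(nm,X.round(4))
E
```

```text
a [0.6923 0.145  0.0864]
b [0.6875 0.027  0.0836]
```

Call:
move_arm:
  motion:
    - [0, 0.21, 0, -0.56, -0.8, -0.5, 0.6]
    - [0, 0.21, 0, -0.56, -0.8, -0.5, 0.6]
    - [0, 0.21, 0, -0.56, -0.8, -0.5, 0.6]
    - [0, 0.21, 0, -0.56, -0.8, -0.5, 0.6]
    - [0, 0.207, 0, -0.56, -0.8, -0.5, 0.6]
    - [0, 0, 0, -0.56, -0.8, -0.5, 0.6]
    - [0, 0, 0, -0.56, -0.8, -0.5, 0.6]
    - [0, 0, 0, -0.56, -0.8, -0.5, 0.6]

```text
time: 28.65
position: [0.5057, -0.0823, 0.1164]
ee_rot: [[0.029, 1.0, 0.001], [1.0, -0.029, -0.001], [-0.0, 0.001, -1.0]]
ft_force: [0.6, -0.3, 0.0]
grip_width: 0.051
grip_force: 0.0
```

Call:
move_arm:
  motion:
    - [0, 0, 0, -0.56, -0.8, -0.5, 0.6]
    - [0, 0, 0, -0.56, -0.8, -0.5, 0.6]
    - [0, 0, 0, -0.56, -0.8, -0.5, 0.6]
    - [0, 0, 0, -0.56, -0.8, -0.5, 0.6]
    - [0, 0, 0, 0, 0, 0, 0.6]
    - [0, 0, 0, 0, 0, 0, 0.6]
    - [0, 0, 0, 0, 0, 0, 0.6]
    - [0, 0, 0, 0, 0, 0, 0.6]

```text
time: 29.45
position: [0.4501, -0.1605, 0.0668]
ee_rot: [[0.028, 1.0, 0.001], [1.0, -0.028, -0.001], [-0.001, 0.001, -1.0]]
ft_force: [0.3, 0.0, 0.3]
grip_width: 0.0512
grip_force: 0.0
```

```bash
python3 gap.py | grep -v "^col"; python3 - <<'E'
from workcell import *
print(sense()["ee_rot"].round(3))
E
```

```text
[ 0.4501 -0.1605  0.0668] [0.3 0.  0.3] 0.05121829398781387
[ 251  118   50  184 7659] [ 0.4504 -0.1507] [0.1308 0.0303] 88.24
  70  70  69  68  68  68  70  70  67  68  69  73  68  67  70  70  71  70
  69  68  44  39  34  38  37  36  38  41  34  36  34  40  49  64  62  74
 103  94  69  35  31  30  37  41  25  27] 
 yellow end y [ 0.4484325  -0.21700245  0.008     ]
R [380 381  25  22 328] [393.4695122  388.42073171]
scene [209 225  43  25 306] [ 0.4511 -0.1599] [0.148  0.0302] 88.53
scene R [197 244  11  17  55] [ 0.4634 -0.2736] [0.0104 0.0695] 88.48
scene R [199 263  14  13  61] [ 0.5254 -0.2869] [0.0389 0.0322] 82.59
[[ 0.028  1.     0.001]
 [ 1.    -0.028 -0.   ]
 [-0.     0.001 -1.   ]]
```

Call:
move_arm:
  motion:
    - [0, 0, 0, 0, 0, -0.8, 0.6]
    - [0, 0, 0, 0, 0, -0.8, 0.6]
    - [0, 0, 0, 0, 0, -0.5, 0.6]
    - [0, 0, 0, 0, 0, -0.14, 0.5]
    - [0, 0, 0, 0, 0, 0, 0.35]
    - [0, 0, 0, 0, 0, 0, 0.25]
    - [0, 0, 0, 0, 0, 0, 0.25]
    - [0, 0, 0, 0, 0, 0, 0.25]

```text
time: 30.4
position: [0.4498, -0.1609, 0.0109]
ee_rot: [[0.029, 1.0, 0.002], [1.0, -0.029, -0.001], [-0.001, 0.002, -1.0]]
ft_force: [0.4, 2.1, 5.9]
grip_width: 0.0279
grip_force: 60.5
```

Call:
move_arm:
  motion:
    - [0, 0, 0, 0, 0, 1, 0.25]
    - [0, 0, 0, 0, 0, 1, 0.25]
    - [0, 0, 0, 0.68, 0.8, 0.43, 0.25]
    - [0, 0, 0, 0.68, 0.82, 0.43, 0.25]
    - [0, 0, 0, 0.68, 0.82, 0.43, 0.25]
    - [0, 0, 0, 0.68, 0.82, 0.43, 0.25]
    - [0, -0.21, 0, 0.68, 0.82, 0.43, 0.25]
    - [0, -0.21, 0, 0.68, 0.82, 0.43, 0.25]

```text
time: 31.2
position: [0.5514, -0.0371, 0.1243]
ee_rot: [[0.028, 0.977, 0.211], [1.0, -0.029, 0.0], [0.006, 0.211, -0.977]]
ft_force: [0.2, 0.2, -3.3]
grip_width: 0.0282
grip_force: 60.9
```

Call:
move_arm:
  motion:
    - [0, -0.21, 0, 0.68, 0.82, 0.43, 0.25]
    - [0, -0.21, 0, 0.68, 0.82, 0.43, 0.25]
    - [0, -0.207, 0, 0.68, 0.82, 0, 0.25]
    - [0.019, 0, -0.033, 0.68, 0.82, 0, 0.25]
    - [0, 0, 0, 0.68, 0.82, 0, 0.25]
    - [0, 0, 0, 0.68, 0.8, 0, 0.25]
    - [0, 0, 0, 0, 0, 0, 0.25]
    - [0, 0, 0, 0, 0, 0, 0.25]

```text
time: 32.0
position: [0.6519, 0.0847, 0.1444]
ee_rot: [[0.041, 0.867, 0.497], [0.999, -0.047, 0.0], [0.024, 0.496, -0.868]]
ft_force: [-0.2, -0.5, -4.4]
grip_width: 0.0278
grip_force: 61.0
```

```bash
cat > pre.py <<'E'
from h import *
im=camera("wrist");c=calibration("wrist");s=sense();print(s["position"].round(4),s["ee_rot"].round(3).tolist(),s["ft_force"].round(1))
cv2.imwrite("pics/wp.png",im[:,:,::-1]);g=cv2.cvtColor(im,7)
S=np.array([.688,.084,.0885]);ty=s["ee_rot"][:,1];n=-s["ee_rot"][:,2]
d=s["position"]-S;print("rel along slope",d@ty,"normal",d@n)
for q in blobs(im,*Y,200):print("Y",q[0],q[1])
for v in range(4,330,16):
    x=[int(k) for k in g[v,190:360:4]];print(v,x)
E
python3 pre.py
```

```text
[0.6518 0.0842 0.1445] [[0.042, 0.867, 0.497], [0.999, -0.048, 0.0], [0.024, 0.497, -0.868]] [ 0.3  0.2 -4.1]
rel along slope -0.0036200288283041297 normal 0.06656996995313998
Y [  241   120    71   246 14890] [275.46279382 235.41014103]
4 [128, 124, 126, 142, 142, 132, 134, 132, 141, 139, 137, 137, 138, 142, 144, 146, 142, 144, 134, 134, 131, 134, 142, 140, 151, 151, 145, 139, 141, 50, 56, 53, 55, 92, 136, 139, 138, 137, 137, 131, 134, 140, 145]
20 [126, 121, 57, 56, 56, 58, 56, 54, 60, 54, 55, 58, 54, 56, 61, 55, 56, 56, 53, 52, 56, 57, 53, 54, 53, 55, 54, 54, 54, 58, 57, 57, 53, 56, 51, 54, 57, 53, 57, 54, 55, 58, 53]
36 [92, 86, 85, 35, 40, 37, 36, 36, 38, 34, 36, 36, 34, 40, 37, 37, 37, 35, 36, 38, 36, 37, 37, 37, 37, 40, 35, 35, 33, 44, 48, 44, 47, 41, 39, 41, 39, 40, 51, 55, 54, 52, 58]
52 [90, 90, 90, 94, 99, 102, 96, 97, 96, 101, 103, 100, 100, 101, 108, 104, 103, 99, 101, 98, 98, 108, 101, 105, 113, 113, 105, 106, 104, 108, 111, 106, 105, 100, 104, 99, 102, 126, 141, 145, 144, 149, 155]
68 [131, 124, 122, 119, 137, 138, 128, 134, 135, 137, 142, 141, 133, 139, 145, 144, 140,
[... 2794 characters left out ...]
20, 65, 66, 71, 27, 22, 110, 113, 109, 114, 112, 113, 82, 82, 80, 84, 81, 83, 84, 81, 17, 32, 68, 72, 61, 31, 29, 36, 149, 153, 146, 151, 148, 152]
292 [102, 102, 68, 113, 131, 94, 20, 20, 24, 22, 68, 117, 53, 20, 18, 100, 77, 82, 79, 78, 80, 80, 80, 77, 81, 80, 82, 81, 64, 19, 21, 64, 84, 40, 27, 25, 26, 25, 138, 148, 145, 150, 163]
308 [16, 11, 19, 18, 23, 19, 20, 19, 18, 22, 17, 23, 25, 22, 25, 82, 80, 78, 80, 78, 81, 82, 83, 82, 80, 81, 83, 112, 111, 19, 25, 17, 22, 20, 24, 24, 19, 23, 22, 26, 20, 17, 21]
324 [18, 9, 16, 14, 15, 20, 15, 15, 11, 16, 15, 19, 19, 24, 121, 76, 79, 75, 78, 80, 82, 107, 110, 108, 110, 111, 108, 111, 114, 144, 23, 16, 20, 16, 17, 14, 15, 25, 20, 20, 22, 27, 14]
```

Call:
move_arm:
  motion:
    - [0, 0, 0, 0.22, 0, -0.33, 0.25]
    - [0, 0, 0, 0.22, 0, -0.33, 0.25]
    - [0, 0, 0, 0.22, 0, -0.33, 0.25]
    - [0, 0, 0, 0.22, 0, -0.33, 0.25]
    - [0, 0, 0, 0, 0, 0, 0.25]
    - [0, 0, 0, 0, 0, 0, 0.25]
    - [0, 0, 0, 0, 0, 0, 0.25]
    - [0, 0, 0, 0, 0, 0, 0.25]

```text
time: 32.85
position: [0.6753, 0.0844, 0.1136]
ee_rot: [[0.041, 0.865, 0.501], [0.999, -0.048, -0.0], [0.024, 0.5, -0.866]]
ft_force: [-0.0, 0.0, -3.9]
grip_width: 0.0281
grip_force: 60.9
```

```bash
python3 pre.py | head -3
```

```text
[0.6752 0.0844 0.1136] [[0.041, 0.865, 0.501], [0.999, -0.048, -0.0], [0.024, 0.5, -0.866]] [ 0.1 -0.5 -3.2]
rel along slope 0.0015156471332371667 normal 0.028126018282614962
Y [  241   120    71   246 14830] [275.54018881 235.1971679 ]
```

Call:
move_arm:
  motion:
    - [0, 0, 0, -0.06, 0, -0.04, 0.25]
    - [0, 0, 0, 0.05, 0, -0.085, 0.25]
    - [0, 0, 0, 0.05, 0, -0.085, 0.25]
    - [0, 0, 0, 0.05, 0, -0.085, 0.25]
    - [0, 0, 0, 0.05, 0, -0.085, 0.25]
    - [0, 0, 0, 0.05, 0, -0.085, 0.25]
    - [0, 0, 0, 0, 0, 0, 0.25]
    - [0, 0, 0, 0, 0, 0, 0.25]

```text
time: 33.7
position: [0.6798, 0.0845, 0.1015]
ee_rot: [[0.041, 0.865, 0.5], [0.999, -0.048, 0.0], [0.024, 0.499, -0.866]]
ft_force: [-4.2, -0.2, -0.3]
grip_width: 0.028
grip_force: 61.4
```

```bash
python3 pre.py | head -3
```

```text
[0.6799 0.0844 0.1015] [[0.041, 0.865, 0.5], [0.999, -0.048, 0.0], [0.024, 0.499, -0.866]] [-3.9 -0.6  0.3]
rel along slope -0.0005588621138836503 normal 0.015339086528812319
Y [  240   121    72   245 14900] [275.47268456 234.91342282]
```

Call:
move_arm:
  motion:
    - [0, 0, 0, 0.05, 0, -0.085, 0.25]
    - [0, 0, 0, 0.05, 0, -0.085, 0.25]
    - [0, 0, 0, 0.04, 0, -0.07, 0.25]
    - [0, 0, 0, 0.03, 0, -0.05, 0.25]
    - [0, 0, 0, 0, 0, 0, 0.25]
    - [0, 0, 0, 0, 0, 0, 0.25]
    - [0, 0, 0, 0, 0, 0, 0.25]
    - [0, 0, 0, 0, 0, 0, 0.25]

```text
time: 34.55
position: [0.6839, 0.0844, 0.094]
ee_rot: [[0.041, 0.865, 0.5], [0.999, -0.048, 0.0], [0.024, 0.499, -0.866]]
ft_force: [-1.4, 1.9, -2.5]
grip_width: 0.0279
grip_force: 61.0
```

```bash
python3 pre.py | head -3
```

```text
[0.6839 0.0844 0.094 ] [[0.041, 0.865, 0.5], [0.999, -0.048, 0.0], [0.024, 0.499, -0.866]] [-1.9  1.5 -2.3]
rel along slope -0.000820294889123081 normal 0.006760838086458952
Y [  241   120    70   246 14606] [275.45316993 236.45125291]
```

Call:
move_arm:
  motion:
    - [0, 0, 0, 0.03, 0, -0.05, 0.25]
    - [0, 0, 0, 0.03, 0, -0.05, 0.25]
    - [0, 0, 0, 0, 0, 0, 0.25]
    - [0, 0, 0, 0, 0, 0, 0.25]
    - [0, 0, 0, 0, 0, 0, 0.25]
    - [0, 0, 0, 0, 0, 0, 0.25]
    - [0, 0, 0, 0, 0, 0, 0.25]
    - [0, 0, 0, 0, 0, 0, 0.25]

```text
time: 35.4
position: [0.6844, 0.0844, 0.0937]
ee_rot: [[0.041, 0.867, 0.497], [0.999, -0.047, 0.0], [0.024, 0.497, -0.868]]
ft_force: [-29.4, -2.2, 23.6]
grip_width: 0.028
grip_force: 65.1
```

```bash
python3 pre.py | head -3
```

```text
[0.6844 0.0844 0.0937] [[0.041, 0.867, 0.497], [0.999, -0.047, 0.0], [0.024, 0.497, -0.868]] [-29.3  -1.5  23.4]
rel along slope -0.000605409432133829 normal 0.006314136261775357
Y [  241   120    70   246 14569] [275.24449173 236.77307983]
```

Call:
move_arm:
  motion:
    - [0, 0, 0, -0.03, 0, 0.05, 0.25]
    - [0, 0, 0, 0, 0, 0, 0.4]
    - [0, 0, 0, 0, 0, 0, 0.55]
    - [0, 0, 0, 0, 0, 0, 0.6]
    - [0, 0, 0, -0.1, 0, 0.17, 0.6]
    - [0, 0, 0, -0.3, 0, 0.52, 0.6]
    - [0, 0, 0, -0.5, 0, 0.87, 0.6]
    - [0, 0, 0, -0.5, 0, 0.87, 0.6]

```text
time: 36.25
position: [0.6494, 0.0842, 0.1543]
ee_rot: [[0.042, 0.865, 0.5], [0.999, -0.048, -0.0], [0.024, 0.499, -0.866]]
ft_force: [0.3, -0.5, 0.5]
grip_width: 0.0511
grip_force: 0.0
```

Call:
move_arm:
  motion:
    - [0, 0, 0, -0.5, 0, 0.87, 0.6]
    - [0, 0, 0, -0.5, 0, 0.87, 0.6]
    - [0, 0, 0, -0.5, 0, 0.87, 0.6]
    - [0, 0, 0, 0, 0, 0, 0.6]
    - [0, 0, 0, 0, 0, 0, 0.6]
    - [0, 0, 0, 0, 0, 0, 0.6]
    - [0, 0, 0, 0, 0, 0, 0.6]
    - [0, 0, 0, 0, 0, 0, 0.6]

```text
time: 37.05
position: [0.6121, 0.0843, 0.2176]
ee_rot: [[0.042, 0.866, 0.498], [0.999, -0.048, 0.0], [0.024, 0.498, -0.867]]
ft_force: [-0.8, 0.6, -0.3]
grip_width: 0.0514
grip_force: 0.0
```

```bash
python3 - <<'E'
from h import *
s=sense();print(s["position"].round(4),s["ft_force"].round(1),s["grip_force"])
im=camera("wrist");c=calibration("wrist");cv2.imwrite("pics/wf.png",im[:,:,::-1])
S=np.array([.688,.084,.0885]);n=np.array([-.5,0,.866]);ys=np.array([.866,-.04,.5]);xs=np.cross(ys,n);xs/=np.linalg.norm(xs)
for q in blobs(im,*Y,150):
    v,u=np.nonzero(q[2]);o=-c["R"].T@c["t"]
    P=np.array([(lambda d:o+d*((S+.004*n-o)@n)/(d@n))(ray(c,(a,b))[1]) for a,b in zip(u,v)])-S
    r=cv2.minAreaRect(np.float32(np.c_[P@xs,P@ys]));print(q[0],r)
for nme in("scene","top"):
    i=camera(nme);k=calibration(nme)
    for st,ce,m in blobs(i,*Y):
        X=rectw(k,m,.09)
        if abs(X[0][0]-.69)<.1:print(nme,st,ce.round(1),*X)
    for st,ce,m in blobs(i,*RD):
        r=rectw(k,m,.028)
        if .42<r[0][0]<.56:print(nme,"R",*r)
E
```

```text
[0.6121 0.0843 0.2176] [-0.8  0.6 -0.3] 0.0
[ 259  115   35  152 4767] ((-0.0007040053606033325, -0.0004695337265729904), (0.03114175982773304, 0.15021120011806488), 89.65694427490234)
scene [311 230  41  25 317] [332.3 242. ] [0.6878 0.085 ] [0.1484 0.0292] 86.45
scene R [ 0.4643 -0.2736] [0.0104 0.0677] 88.48
scene R [ 0.5254 -0.2869] [0.0389 0.0322] 82.59
top [234 141  17  11 139] [241.9 146.3] [0.6883 0.1335] [0.0492 0.0328] 86.27
top [259 143  23  12 215] [270.2 148.1] [0.6845 0.0457] [0.0711 0.0339] 86.91
top R [ 0.4812 -0.2751] [0.0211 0.1109] 82.58
```

```bash
python3 -c "
from workcell import *
print(close_job())"
```

```text
the job is handed in; nothing more can be done
None
```

I walked the bar out three lengths, set the red stop at about 542 mm by the cameras (target 540 ± 12), pressed the bar into both clips until it stopped solidly, and handed the job in at about 37 s; the verdict was not shown.

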